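Stamp the batch core and stack the mortar cores

TASK

Store this batch of mortar cores as a neat pyramid on the storage rack: three grey cores lying in the three grooves, then any remaining ones saddled in the gaps on top of them. The red-banded core must first be laid in the vee nest of the treadle stamp and stamped by pressing the yellow pedal fully down to its stop and holding it there for a second; then let the pedal come up and add that core to the pyramid too, with no grey core higher than it. Leave the timer, the weight and the marker where they are.

Things in the scene. Friction and masses are not known exactly. Their poses are not given: they have to be found in the camera images.
- core1_center (a point): Grey mortar core 1: a plain grey cylinder, 50 mm diameter, 60 mm long, 0.25 kg, lying on its side on the worktop. This point is its centre (25 mm above what it lies on); its x axis is the cylinder's axis. It may be absent. Best gripped across its two flat ends (60 mm), at the centre. It rolls if pushed across its axis.
- core2_center (a point): Grey mortar core 2: a plain grey cylinder, 50 mm diameter, 60 mm long, 0.25 kg, lying on its side on the worktop. This point is its centre (25 mm above what it lies on); its x axis is the cylinder's axis. It may be absent. Best gripped across its two flat ends (60 mm), at the centre. It rolls if pushed across its axis.
- core3_center (a point): Grey mortar core 3: a plain grey cylinder, 50 mm diameter, 60 mm long, 0.25 kg, lying on its side on the worktop. This point is its centre (25 mm above what it lies on); its x axis is the cylinder's axis. It may be absent. Best gripped across its two flat ends (60 mm), at the centre. It rolls if pushed across its axis.
- core4_center (a point): Grey mortar core 4: a plain grey cylinder, 50 mm diameter, 60 mm long, 0.25 kg, lying on its side on the worktop. This point is its centre (25 mm above what it lies on); its x axis is the cylinder's axis. It may be absent. Best gripped across its two flat ends (60 mm), at the centre. It rolls if pushed across its axis.
- core5_center (a point): Grey mortar core 5: a plain grey cylinder, 50 mm diameter, 60 mm long, 0.25 kg, lying on its side on the worktop. This point is its centre (25 mm above what it lies on); its x axis is the cylinder's axis. It may be absent. Best gripped across its two flat ends (60 mm), at the centre. It rolls if pushed across its axis.
- core_red_center (a point): The red-banded mortar core: a grey cylinder like the others (50 mm diameter, 60 mm long, 0.25 kg, lying on its side) with an 18 mm wide red painted band round its middle. Always present. This point is its centre; its x axis is the cylinder's axis.
- rack: Storage rack (fixed): aluminium plate 74 mm (x) by 202 mm (y), 8 mm high, with four blue rods (12 mm thick, 66 mm long, along its x, 54 mm apart along y, tops 26 mm up). The three grooves between them each take one lying core, its axis along the rack's x. No walls at the cores' ends, so fingers can straddle them. Origin: centre of its underside.
- groove_a (a point): Where the centre of a core lies that rests in the groove at the rack's -y end (35 mm above the worktop). Its x axis is the direction for the core's axis.
- groove_b (a point): Where the centre of a core lies that rests in the middle groove of the rack (35 mm above the worktop). Its x axis is the direction for the core's axis.
- groove_c (a point): Where the centre of a core lies that rests in the groove at the rack's +y end (35 mm above the worktop). Its x axis is the direction for the core's axis.
- saddle_ab (a point): Where the centre of a core lies that is saddled in the gap on top of the cores in groove_a and groove_b (77 mm above the worktop).
- saddle_bc (a point): Where the centre of a core lies that is saddled in the gap on top of the cores in groove_b and groove_c (77 mm above the worktop).
- crown (a point): Where the centre of a core lies that is saddled in the gap on top of two cores at saddle_ab and saddle_bc (119 mm above the worktop).
- nest (a point): Steel vee nest of the grey treadle stamp (fixed): where the centre of a core resting in the vee lies, 60 mm above the worktop; its y axis is the direction for the core's axis, x points away from the pedal. Both core ends overhang the 40 mm long vee. 85 mm behind (+x) two 104 mm posts carry the stamp arm: it leans back, up to 190 mm high, and swings onto the core as the pedal goes down.
- pedal_pad (a point): Middle of the black rubber tread on the stamp's yellow pedal, on its upper face, 55 mm above the worktop when the pedal is up; press here, straight down. The pedal (66 mm wide, 100 mm long) is hinged at its rear edge, 80 mm from this point towards the nest; at its stop the point is 32 mm above the worktop and 5 mm farther from the nest.
- pedal (a joint): Angle of the pedal, rad: 0 up at rest, 0.30 fully down at its stop. A spring raises it: about 3.5 N at the tread to start, 9 N at the stop.
- timer: Bystander: a white kitchen-style timer, 60 x 64 x 20 mm, loose among the work; origin at the centre of its underside. Leave it where it is.
- gram_weight: Bystander: a grey metal knob weight, 49 mm diameter, 60 mm high, loose among the work; origin at the centre of its underside. Leave it where it is.
- marker: Bystander: a white and red marker pen, 132 mm long, 17 mm thick, loose among the work; origin at the centre of its underside. Leave it where it is.
- frame: Low aluminium frame fixed on the worktop round the incoming cores, so that they cannot roll away: bars 8 mm wide and 12 mm high, inside 390 mm (x) by 365 mm (y), no floor. Origin: its centre, at worktop level. A core beside a bar is best gripped about 9 mm above its centre so that the fingertips clear the bar.
Mind the look-alikes: they are no part of the job. What is shaped like the part that bears core2_center but green or orange is not meant.

How it is judged:
By the outcome, as a careful person would: the job done as asked, in the order asked, and still so for the second after the job is handed in, with the robot touching nothing.
Of core1, core2, core3, core4, core5 only 3 to 5 are there at a start; the rules pass over those that are not, and their reading is None.
At some moment in a run one of core1, core2, core3, core4, core5, core_red may be knocked a few centimetres aside while the robot is not near it.
Once in a run the grip may slacken for a moment while it holds something.
It also fails if it takes over 210 s, if anything falls off the work surface, if the arm or the gripper's body presses on something with over 40 N, if the wrist force passes 120 N, or if a joint passes its speed limit or range.

ROBOT

A 7-joint arm with a two-finger parallel gripper is mounted at the origin on a cart in front of the work surface, level with it; the furniture and walls round the work are solid. World frame = base frame: x ahead of the robot, y to its left, z up, the work surface at z = 0. Lengths are in m, angles in rad, forces in N, time in s.
With the tool pointing down it reaches from about 0.35 to 0.9 m from the base axis. Payload 8.1 kg.
Tool frame: the origin (TCP) lies midway between the tips of the shut fingers; the grasp point (between the pads) lies behind it (arm.tcp_to_grasp is the z of the grasp point in the tool frame, in m); z points along the fingers, y is the line along which they close (so a half turn about z gives the same grasp; the last joint's range is limited). The gripper opens to 92 mm and grips with 3 to 60 N. Pads are 19 mm wide; open, the fingers measure 130 mm over their backs; the gripper's body (75 mm by 190 mm) begins 47 mm behind the grasp point.
Start: joints at [-1.445, 0.434, 0.025, 1.573, -0.012, 1.134, -0.075], TCP at [0.142, 0.609, 0.227] pointing down, gripper open.
Joint ranges: [-2.62, 2.62], [-0.44, 2.09], [-1.27, 1.32], [0.08, 2.57], [-1.32, 4.46], [0.12, 2], [-2.74, 2.74]. Speed limits (rad/s): [2.22, 2.22, 3.01, 3.01, 3.14, 3.14, 3.14].

INTERFACE

Orientations are given as a rotation vector (axis times angle).
In Python, from cell import readout, vision, arm gives the robot as it stands.
- The arm moves only by the tool carry_out, never from a script. Its argument "increments" is one flat list of numbers, 6 for each row, row after row: the shift along the world's x, y, z in mm, then the turn, a rotation vector about the world's x, y, z in rad. In form: [tx, ty, tz, wx, wy, wz, tx, ty, tz, wx, wy, wz, ...]. A call has 1 to 20 rows; each row shifts and turns the commanded pose from where the row before left it; what a row does not reach is not made up. A row lasts 1/8 s, in which the tool goes at most 62.5 mm and 10.7 degrees, less where a joint would pass 70% of its speed; a pose out of reach is approached as far as the arm can. A call with a gripper value outside its range is refused whole. "grip" is the closure, from 0 (fully open) to 1 (shut), set as the call begins (left out, the last holds). The fingers move at their own pace and stop on an object; "newtons" is the grip in N (left out, the last holds). Time passes only in rows, so rows that do not move let the fingers close. It gives the time, the measured TCP pose, the force, the opening and the grip force at its end, in the units of the state.
- readout.observe(): the state, without advancing time (a new reading comes with each control period).
- vision.get_image(name): name is "scene" or "side" or "wrist"; returns the picture (480x640x3 uint8, red, green, blue); there is no depth.
- vision.calibration(name): a dict with "fov_y" (degrees; the focal length in pixels is half the picture's height over the tangent of half this angle, whatever the lens; pixels are square), "cx", "cy" (the principal point, pixels), "pose" (4x4, takes a point from camera to world coordinates). Camera axes: x right, y up, looking along -z (the intrinsics and any distortion apply to the point x, -y, -z); pixel columns grow to the right and rows downward; lengths in m; the calibration is good to about 2 mm. A picture is of the moment at which its call begins: read the wrist's pose just before it. calibration takes no time and is no camera call; for the wrist camera it gives the pose at the moment of the call.
- arm.sign_off(): hands the job in; it is judged then, once.
The state is a dict: "clock": time; "joints": joint angles; "dq": joint speeds; "joint_efforts": joint torques, N m; "position": TCP position; "ee_rot": TCP orientation; "force": force on the tool from outside, world axes, zero at the start; "ft_torque": the same for the moment, N m; "width": opening from 0.0 (shut) to 1.0 (fully open); "gripper_force": force on a finger pad.
Only numpy, scipy, OpenCV 4.12 (cv2) and the standard library are available. Lean on these libraries where they do the work, as an engineer would, in place of code of your own. Each camera call takes 0.05 s, during which the arm holds its last target. There are 200 camera calls.

## Working session

There is one attempt and no reset: what is moved stays moved. The work goes in short steps, Python scripts to look and compute and a tool call to move; the robot and the scene stay as the last step left them, time stands still between calls to the robot, and variables do not carry over. Pictures are saved under pics/ and viewed, at most 14 in all, crops included, and the job is handed in when it is done.

Besides the shell and the picture viewer there is one more tool, called after "Emit:" as name(argument=value, ...), one argument or row to a line, values as JSON. carry_out: Moves the arm, as the interface text tells. Its arguments: {"type":"object","properties":{"increments":{"type":"array","items":{"type":"number"}},"grip":{"type":"number"},"newtons":{"type":"number"}},"required":["increments"]}

```bash
mkdir -p pics; ls; python3 - <<'E'
from cell import readout, vision, arm
import cv2, numpy as np
s=readout.observe(); print(s); print(arm.tcp_to_grasp)
for n in ("scene","side","wrist"):
    c=vision.calibration(n); print(n,c)
    cv2.imwrite(f"pics/{n}0.png",vision.get_image(n)[:,:,::-1])
E
```

```text
pics
{'clock': 0.0, 'joints': array([-1.44460088,  0.43522664,  0.02494556,  1.57407737, -0.01157161,
        1.13401459, -0.0750827 ]), 'dq': array([-0.00134952, -0.00206832,  0.00023841, -0.00066016, -0.00072873,
       -0.00131802,  0.00067742]), 'joint_efforts': array([ 1.39520571e-04, -6.67866039e+01,  9.85430516e-01, -3.14453351e+01,
       -6.04037731e-02,  4.28115728e-02,  1.69645546e-04]), 'position': array([0.14168676, 0.60820593, 0.22595003]), 'ee_rot': array([-3.58628974e-01, -3.12103164e+00,  2.48401249e-03]), 'force': array([0.00149168, 0.77106778, 0.76222119]), 'ft_torque': array([0.00716008, 0.0075785 , 0.00167273]), 'gripper_force': 0.0, 'width': 1.0017933018393588}
-0.0188
scene {'fov_y': 52.167179619793565, 'cx': 321.3012156191141, 'cy': 242.41872977705978, 'pose': array([[ 0.97078981, -0.21735045,  0.10161659,  0.66067097],
       [ 0.2398251 ,  0.86641887, -0.43795235, -0.53890435],
       [ 0.00714661,  0.44952989,  0.8932367 ,  1.12768082],
       [ 0.        ,  0.        ,  0.        ,  1.        ]])}
side {'fov_y': 46.30156072995988, 'cx': 328.91534823185015, 'cy': 238.837057936391, 'pose': array([[-0.97652106,  0.08509928, -0.19790079,  0.24152121],
       [-0.21535161, -0.3621622 ,  0.90689703,  1.20357328],
       [ 0.0055041 ,  0.92822231,  0.37198528,  0.60743552],
       [ 0.        ,  0.        ,  0.        ,  1.        ]])}
wrist {'fov_y': 60.02265409319571, 'cx': 318.2197453352311, 'cy': 243.3578523879324, 'pose': array([[ 0.22640682, -0.93939668, -0.25743704,  0.07375429],
       [ 0.97403206,  0.21802353,  0.06105151,  0.62457466],
       [-0.00122426, -0.2645744 ,  0.9643645 ,  0.38360498],
       [ 0.        ,  0.        ,  0.        ,  1.        ]])}
```

View pics/scene0.png

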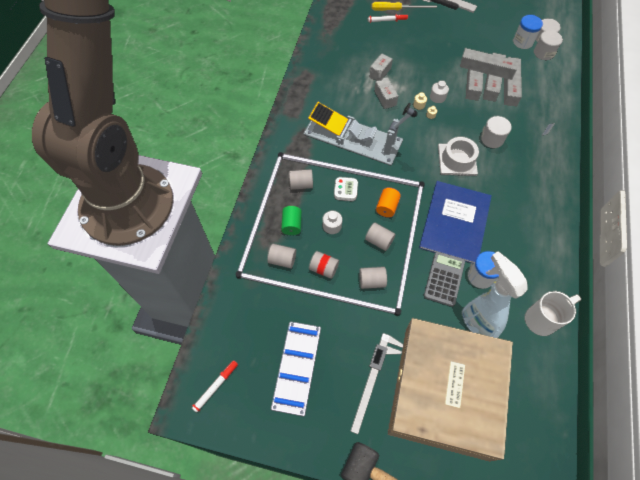

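View pics/side0.png

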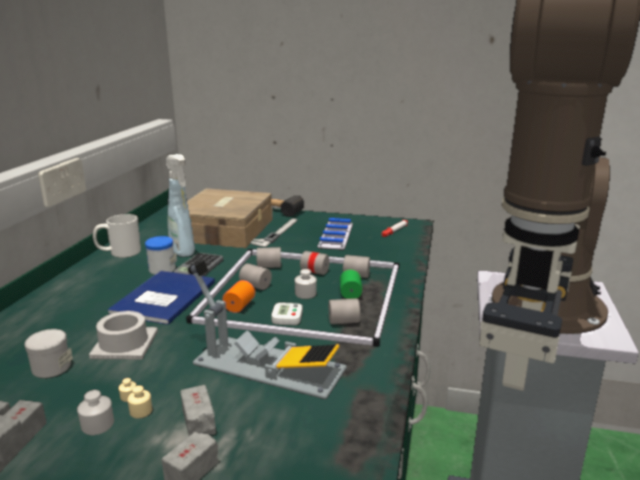

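The scene view shows the following:
- **Grey cores:** (301,180), (281,256), (379,236) and (373,278), so four are present.
- **Red-banded core:** (323,264).
- **Look-alikes:** green (291,220) and orange (388,203) cylinders. The weight (332,222) and the larger grey cylinder (496,131) could also be mistaken for cores.
- **Rack and stamp:** rack at (297,368), pedal at (328,120), nest at about (362,133).

Next come coarse positions.

```bash
cat > h.py <<'E'
from cell import readout, vision, arm
import cv2, numpy as np
from scipy.spatial.transform import Rotation as R
def shot(n):
    c=vision.calibration(n); im=vision.get_image(n)[:,:,::-1].copy(); return im,c
def foc(c): return 240/np.tan(np.radians(c["fov_y"]/2))
def cast(c,px,z):
    px=np.atleast_2d(np.asarray(px,float)); f=foc(c)
    d=np.c_[(px[:,0]-c["cx"])/f,-(px[:,1]-c["cy"])/f,-np.ones(len(px))]@c["pose"][:3,:3].T
    o=c["pose"][:3,3]; return o+d*((z-o[2])/d[:,2])[:,None]
def proj(c,P):
    q=(np.atleast_2d(P)-c["pose"][:3,3])@c["pose"][:3,:3]; f=foc(c)
    return np.c_[c["cx"]+f*q[:,0]/-q[:,2], c["cy"]-f*q[:,1]/-q[:,2]]
def blobs(m,amin):
    n,l,s,ce=cv2.connectedComponentsWithStats(m.astype(np.uint8))
    return [(l==i,s[i],ce[i]) for i in range(1,n) if s[i,4]>=amin]
E
python3 - <<'E'
from h import *
im=cv2.imread("pics/scene0.png"); c=vision.calibration("scene")
for n,p,z in [("g1",(301,180),.025),("g2",(281,256),.025),("g3",(379,236),.025),("g4",(373,278),.025),("red",(323,264),.025),("green",(291,220),.025),("orange",(388,203),.025),("timer",(346,188),.01),("weight",(332,222),.03),("pad",(328,120),.055),("nest",(360,133),.05),("marker",(215,386),.01)]+[("fr",q,.012) for q in [(281,156),(422,184),(399,309),(241,275)]]:
    print(n,cast(c,p,z)[0].round(3))
hsv=cv2.cvtColor(im,cv2.COLOR_BGR2HSV)
m=cv2.inRange(hsv,(105,120,60),(125,255,255)); m[:310]=0;m[:,340:]=0
for b in blobs(m>0,40): print("rod",b[1],b[2],cast(c,b[2],.022)[0].round(4))
x=readout.observe(); Rt=R.from_rotvec(x["ee_rot"]).as_matrix(); print(Rt.round(3))
w=vision.calibration("wrist")["pose"]; T=np.eye(4);T[:3,:3]=Rt;T[:3,3]=x["position"]; print((np.linalg.inv(T)@w).round(4))
E
```

```text
g1 [0.437 0.171 0.025]
g2 [ 0.447 -0.059  0.025]
g3 [0.673 0.055 0.025]
g4 [ 0.68  -0.062  0.025]
red [ 0.554 -0.055  0.025]
green [0.444 0.046 0.025]
orange [0.677 0.157 0.025]
timer [0.559 0.185 0.01 ]
weight [0.548 0.063 0.03 ]
pad [0.465 0.364 0.055]
nest [0.561 0.346 0.05 ]
marker [ 0.39  -0.395  0.01 ]
fr [0.36  0.243 0.012]
fr [0.756 0.247 0.012]
fr [ 0.756 -0.12   0.012]
fr [ 0.364 -0.127  0.012]
rod [290 326  27  10 123] [302.91056911 330.57723577] [ 0.5484 -0.2289  0.022 ]
rod [285 349  28   9 127] [298.38582677 353.42519685] [ 0.5521 -0.2828  0.022 ]
rod [280 373  28   9 134] [293.3358209  377.14925373] [ 0.5549 -0.3365  0.022 ]
rod [274 398  30  10 145] [288.51034483 402.02068966] [ 0.5588 -0.3902  0.022 ]
[[-0.974  0.227 -0.   ]
 [ 0.227  0.974 -0.001]
 [-0.    -0.001 -1.   ]]
[[ 5.000e-04  9.644e-01  2.645e-01  6.980e-02]
 [ 1.000e+00 -4.000e-04 -3.000e-04  3.000e-04]
 [-2.000e-04  2.645e-01 -9.644e-01 -1.576e-01]
 [ 0.000e+00  0.000e+00  0.000e+00  1.000e+00]]
```

View pics/wrist0.png

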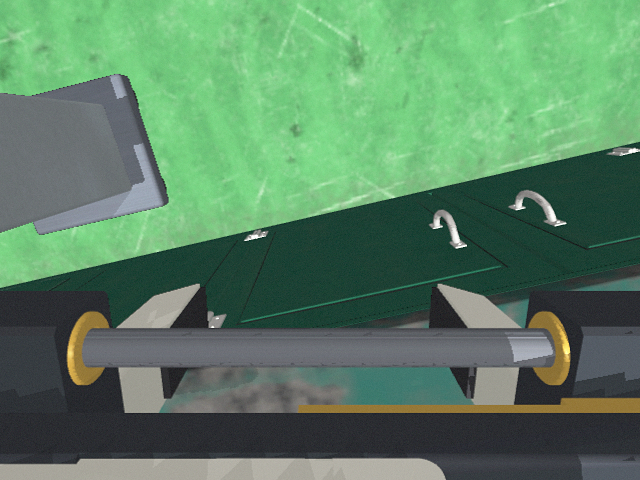

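The wrist view shows only the floor and the bench edge. Its lower half, below row 285, is blocked by the gripper. I'll fly above the frame to get one good overhead look.

Emit:
carry_out(
  increments=[20,-20,25,0,0,0.013,27,-32,20,0,0,0.013,27,-32,20,0,0,0.013,27,-32,20,0,0,0.013,27,-32,20,0,0,0.013,27,-32,20,0,0,0.013,27,-32,15,0,0,0.013,27,-32,15,0,0,0.013],
  grip=0,
)

```text
clock: 1.15
position: [0.3515, 0.3634, 0.3822]
ee_rot: [-0.195, -3.135, -0.0]
force: [0.6, 0.8, 0.0]
width: 1.002
gripper_force: 0.0
```

```bash
python3 - <<'E'
from h import *
s=readout.observe(); print(s["joints"].round(3),s["position"].round(3))
E
```

```text
[-1.04   0.14   0.155  1.602 -0.022  1.402  0.564] [0.351 0.363 0.382]
```

Emit:
carry_out(
  increments=[28,-30,7,0,0,0.0125,28,-30,7,0,0,0.0125,28,-30,7,0,0,0.0125,28,-30,7,0,0,0.0125,28,-30,7,0,0,0.0125,28,-30,7,0,0,0.0125,28,-30,7,0,0,0.0125,28,-30,7,0,0,0.0125,28,-30,7,0,0,0.0125,28,-30,7,0,0,0.0125,0,0,0,0,0,0,0,0,0,0,0,0],
)

```text
clock: 2.65
position: [0.6305, 0.0653, 0.4512]
ee_rot: [0.0, -3.141, -0.001]
force: [0.3, 0.4, -0.2]
width: 1.001
gripper_force: 0.0
```

```bash
python3 - <<'E'
from h import *
s=readout.observe(); print(s["joints"].round(3),s["position"].round(3),s["dq"].round(3))
im,c=shot("wrist"); cv2.imwrite("pics/wrist1.png",im); np.save("c1.npy",c,allow_pickle=True)
E
```

```text
[-0.44   0.383  0.417  1.147 -0.153  1.642  1.51 ] [0.631 0.065 0.451] [-0.018 -0.013 -0.008  0.009 -0.001 -0.002  0.001]
```

View pics/wrist1.png

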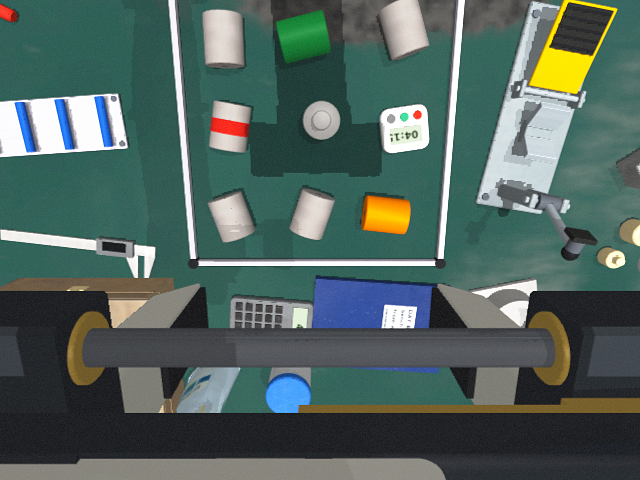

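The overhead view shows:
- **Grey cores:** (223,39), (403,28), (232,216), (312,213).
- **Red core:** (230,127).
- **Look-alikes:** green (303,36), orange (386,215).
- **Weight and timer:** weight (321,120), timer (404,128).
- **Stamp:** on the right, with the tread at (583,30) and the nest near (520,130).
- **Rack:** on the left, around (65,125).

I choose the red-banded grey core at (230,127), since no other cylinder has a band. Now I'll measure.

```bash
cat >> h.py <<'E'
def cores(im,c,lim=None,zz=0.025):
    """grey + red core blobs: centre, axis angle(deg), dims in m cast to z=0.025"""
    hsv=cv2.cvtColor(im,cv2.COLOR_BGR2HSV)
    g=cv2.inRange(hsv,(0,0,95),(180,60,255)); r=cv2.inRange(hsv,(0,120,80),(8,255,255))|cv2.inRange(hsv,(172,120,80),(180,255,255))
    m=cv2.morphologyEx(g|r,cv2.MORPH_OPEN,np.ones((5,5))); m[285:]=0
    out=[]
    for b,s,ce in blobs(m>0,600):
        k=cv2.findContours(b.astype(np.uint8),cv2.RETR_EXTERNAL,cv2.CHAIN_APPROX_NONE)[0][0]
        P=cast(c,k[:,0],zz)[:,:2]; (cx,cy),(w,h),a=cv2.minAreaRect((P*1000).astype(np.float32))
        if w<h: w,h,a=h,w,a-90
        a=(a+90)%180-90
        fr=(r[b]>0).mean(); fill=cv2.contourArea((P*1000).astype(np.float32))/(w*h)
        M=cv2.moments(k); out.append((np.array([cx,cy])/1000,cast(c,(M['m10']/M['m00'],M['m01']/M['m00']),zz)[0,:2],a,w,h,fr,fill,ce))
    return out
def show(o):
    for q in o: print("rect",q[0].round(4),"cen",q[1].round(4),"ang %.1f  %.0fx%.0f red %.2f fill %.2f"%q[2:7],"px",q[7].round())
E
python3 - <<'E'
from h import *
im=cv2.imread("pics/wrist1.png"); c=np.load("c1.npy",allow_pickle=True).item()
show(cores(im,c))
hsv=cv2.cvtColor(im,cv2.COLOR_BGR2HSV)
m=cv2.inRange(hsv,(105,120,60),(125,255,255)); m[170:]=0;m[:,140:]=0
for b in blobs(m>0,40):
    k=cv2.findContours(b[0].astype(np.uint8),cv2.RETR_EXTERNAL,cv2.CHAIN_APPROX_NONE)[0][0]
    r=cv2.minAreaRect((cast(c,k[:,0],.022)[:,:2]*1000).astype(np.float32)); print("rod",b[2].round(),r)
y=cv2.inRange(hsv,(20,150,120),(35,255,255)); k=max(cv2.findContours(y,0,1)[0],key=cv2.contourArea); print("yellow",cv2.minAreaRect((cast(c,k[:,0],.055)[:,:2]*1000).astype(np.float32)))
for n,p,z in [("tread",(583,30),.055),("nest",(521,130),.04)]: print(n,cast(c,p,z)[0].round(3))
E
```

```text
rect [ 0.5732 -0.1182] cen [ 0.5547 -0.1182] ang 0.0  339x12 red 0.00 fill 0.88 px [182. 125.]
rect [ 0.4421 -0.0492] cen [ 0.4436 -0.0553] ang -0.2  77x67 red 0.00 fill 0.64 px [224.  35.]
rect [0.4255 0.1896] cen [0.4324 0.1793] ang -70.2  86x70 red 0.00 fill 0.58 px [408.  25.]
rect [0.573  0.2439] cen [0.5542 0.2439] ang 0.0  339x11 red 0.00 fill 0.86 px [450. 125.]
rect [0.5626 0.3479] cen [0.5584 0.3509] ang 5.1  318x131 red 0.00 fill 0.45 px [529. 129.]
rect [ 0.5495 -0.2074] cen [ 0.5488 -0.2074] ang 3.1  72x21 red 0.00 fill 0.90 px [116. 120.]
rect [ 0.5526 -0.2507] cen [ 0.5517 -0.2506] ang 3.8  73x40 red 0.00 fill 0.94 px [ 84. 123.]
rect [ 0.5562 -0.3039] cen [ 0.5555 -0.304 ] ang 3.6  73x39 red 0.00 fill 0.94 px [ 45. 126.]
rect [ 0.561  -0.3484] cen [ 0.5629 -0.3523] ang -11.4  78x34 red 0.00 fill 0.73 px [ 10. 131.]
rect [ 0.5574 -0.0547] cen [ 0.5566 -0.0549] ang -10.0  63x52 red 0.30 fill 0.92 px [229. 127.]
rect [0.5483 0.0693] cen [0.5478 0.0694] ang 0.0  49x49 red 0.00 fill 0.80 px [321. 120.]
rect [0.5591 0.1819] cen [0.5585 0.1819] ang -81.3  65x60 red 0.03 fill
[... 303 characters left out ...]

rect [ 0.7465 -0.1986] cen [ 0.7421 -0.1965] ang -11.4  52x45 red 0.00 fill 0.60 px [140. 258.]
rect [0.7489 0.0624] cen [0.7489 0.0625] ang -90.0  349x9 red 0.00 fill 1.00 px [316. 262.]
rod [103. 121.] ((549.984130859375, -225.58056640625), (65.45684814453125, 12.280607223510742), 3.9995951652526855)
rod [ 64. 124.] ((553.6251831054688, -279.28070068359375), (65.29082489013672, 12.79410457611084), 3.872667074203491)
rod [ 25. 126.] ((557.1560668945312, -332.983642578125), (64.90615844726562, 13.399188041687012), 3.8390231132507324)
yellow ((463.12823486328125, 375.39996337890625), (66.45197296142578, 110.17208862304688), 72.7472915649414)
tread [0.444 0.386 0.055]
nest [0.561 0.333 0.04 ]
```

The sizes match: cores about 60×50 mm, rods 65×12 mm and 54 mm apart. The rack is turned by 3.8°. I'll hover over the red core at (0.557, -0.055), axis about -10°.

Emit:
carry_out(
  increments=[-6,-10,-26,0,0,-0.1455,-6,-10,-26,0,0,-0.1455,-6,-10,-26,0,0,-0.1455,-6,-10,-26,0,0,-0.1455,-6,-10,-26,0,0,-0.1455,-6,-10,-26,0,0,-0.1455,-6,-10,-26,0,0,-0.1455,-6,-10,-26,0,0,-0.1455,-6,-10,-26,0,0,-0.1455,-6,-10,-26,0,0,-0.1455,-6,-10,-26,0,0,-0.1455,-6,-10,-26,0,0,-0.1455,0,0,0,0,0,0,0,0,0,0,0,0],
)

```text
clock: 4.45
position: [0.5594, -0.0541, 0.1407]
ee_rot: [2.402, 2.024, 0.002]
force: [0.1, 0.8, 0.8]
width: 0.997
gripper_force: 0.0
```

```bash
cat >> h.py <<'E'
def st():
    s=readout.observe(); T=R.from_rotvec(s["ee_rot"]).as_matrix()
    print("t %.2f"%s["clock"],"pos",s["position"].round(4),"yaw_y %.1f"%np.degrees(np.arctan2(T[1,1],T[0,1])),"tilt",T[:2,2].round(3),"w %.1fmm gf %.1f"%(s["width"]*92,s["gripper_force"]),"F",s["force"].round(1),"J",s["joints"].round(2))
E
python3 - <<'E'
from h import *
st()
im,c=shot("wrist"); cv2.imwrite("pics/wrist2.png",im); show(cores(im,c))
E
```

```text
t 4.45 pos [ 0.5594 -0.0541  0.1407] yaw_y -9.8 tilt [0.001 0.001] w 91.7mm gf 0.0 F [0.1 0.8 0.8] J [-0.51  0.49  0.74  1.88 -0.41  0.93  0.24]
rect [0.4205 0.0795] cen [0.4154 0.09  ] ang -9.7  74x73 red 0.00 fill 0.44 px [41. 50.]
rect [0.5474 0.0687] cen [0.5481 0.0703] ang -9.7  52x52 red 0.00 fill 0.80 px [262.  45.]
rect [0.6785 0.0491] cen [0.6796 0.0518] ang -9.7  78x46 red 0.00 fill 0.84 px [483.  37.]
rect [ 0.7433 -0.0237] cen [ 0.7433 -0.0144] ang -90.0  172x14 red 0.00 fill 0.94 px [591. 131.]
rect [0.3713 0.0009] cen [ 0.3718 -0.0025] ang -89.9  115x15 red 0.00 fill 0.81 px [ 26. 210.]
rect [ 0.6838 -0.0591] cen [ 0.6839 -0.0586] ang 17.8  74x54 red 0.00 fill 0.92 px [500. 214.]
rect [ 0.5565 -0.0551] cen [ 0.5567 -0.0545] ang -9.8  66x51 red 0.31 fill 0.96 px [312. 240.]
rect [ 0.4481 -0.0478] cen [ 0.4503 -0.0505] ang -9.8  80x41 red 0.00 fill 0.83 px [159. 259.]
```

View pics/wrist2.png

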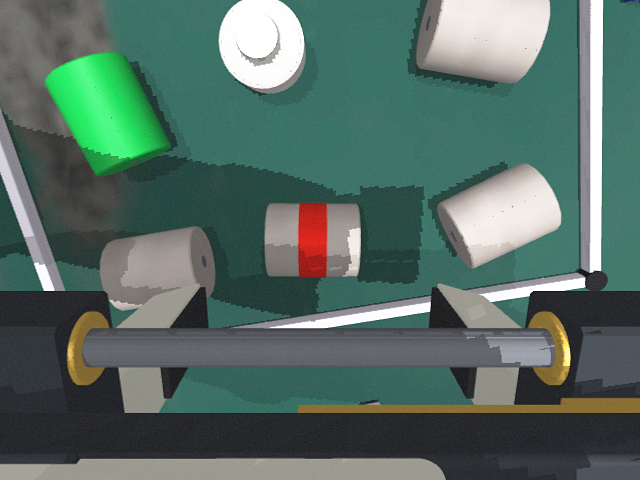

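The close view confirms the red-banded core at (312,240), aligned with the fingers, with both neighbours clear. I descend and grip.

Emit:
carry_out(
  increments=[-2.7,-0.7,-26,0,0,0,0,0,-26,0,0,0,0,0,-26,0,0,0,0,0,-26,0,0,0,0,0,-15,0,0,0,0,0,-10.5,0,0,0,0,0,0,0,0,0],
  grip=0.11,
)

```text
clock: 5.38
position: [0.5562, -0.0558, 0.0103]
ee_rot: [-2.406, -2.019, -0.0]
force: [0.2, 0.7, -0.6]
width: 0.893
gripper_force: 0.0
```

Emit:
carry_out(
  increments=[0,0,0,0,0,0,0,0,0,0,0,0,0,0,0,0,0,0,0,0,0,0,0,0],
  grip=1,
  newtons=40,
)

```text
clock: 5.88
position: [0.5562, -0.0559, 0.0107]
ee_rot: [2.407, 2.019, 0.001]
force: [-1.7, -0.2, 6.2]
width: 0.653
gripper_force: 40.0
```

Emit:
carry_out(
  increments=[0,0,20,0,0,0,0,0,40,0,0,0,0,0,50,0,0,0,0,33,11,0,0,0.12,0,33,11,0,0,0.12,0,33,11,0,0,0.12,0,33,11,0,0,0.12,0,33,11,0,0,0.12,0,33,11,0,0,0.12,0,33,11,0,0,0.12,0,33,11,0,0,0.12,0,33,11,0,0,0.12,0,33,11,0,0,0.12,0,33,11,0,0,0.12,0,33,11,0,0,0.12,0,0,0,0,0,0,0,0,0,0,0,0],
)

```text
clock: 8.0
position: [0.5559, 0.3395, 0.2518]
ee_rot: [-0.479, -3.104, 0.002]
force: [0.9, -1.7, -3.4]
width: 0.649
gripper_force: 40.0
```

```bash
python3 - <<'E'
from h import *
st()
im,c=shot("wrist"); cv2.imwrite("pics/wrist3.png",im); np.save("c3.npy",c,allow_pickle=True)
E
```

```text
t 8.00 pos [0.5559 0.3395 0.2518] yaw_y 72.5 tilt [-0.001 -0.001] w 59.8mm gf 40.0 F [ 0.9 -1.7 -3.4] J [-0.87  0.47  0.37  1.49 -0.18  1.22  0.79]
```

View pics/wrist3.png

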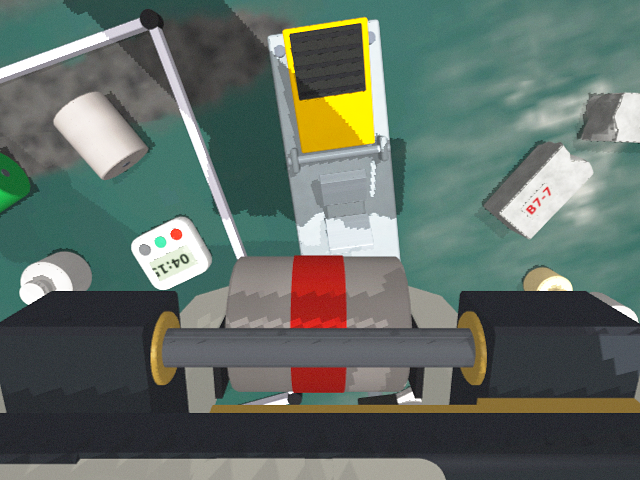

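The view shows the red core held squarely. The stamp's tread is at (328,62), the hinge at (340,155) and the vee plates span about rows 170–250 near x=345. I'll crop to find the vee edges.

```bash
python3 - <<'E'
import cv2
im=cv2.imread("pics/wrist3.png")[145:260,270:420]; cv2.imwrite("pics/crop3.png",cv2.resize(im,None,fx=5,fy=5,interpolation=cv2.INTER_CUBIC))
E
```

```text
(no output)
```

View pics/crop3.png

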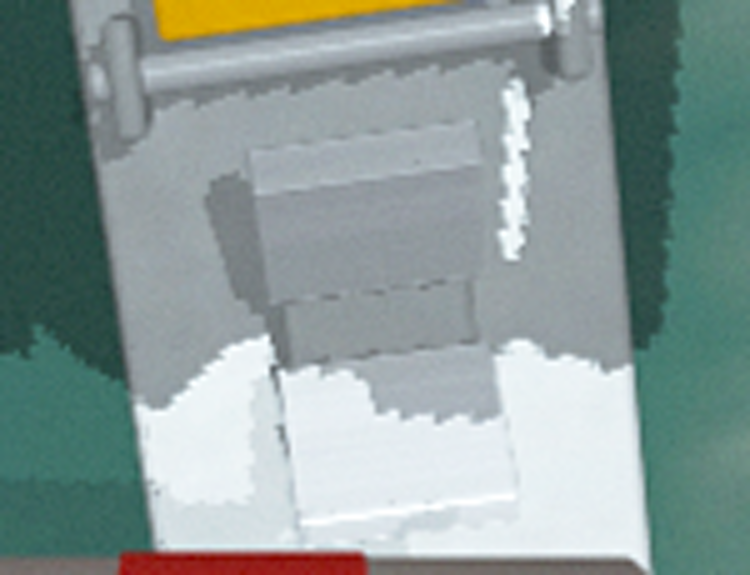

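The crop shows two slanted vee slabs:
- **Inner lower edges:** full-image mid-points at about (345,203) and (346,216).
- **Inner upper edges:** about (343.6,181) and (351.4,246.6).

By symmetry, each pair gives the nest's mid-line.

```bash
python3 - <<'E'
from h import *
c=np.load("c3.npy",allow_pickle=True).item(); im=cv2.imread("pics/wrist3.png")
hsv=cv2.cvtColor(im,cv2.COLOR_BGR2HSV)
y=cv2.inRange(hsv,(20,150,120),(35,255,255)); k=cv2.convexHull(max(cv2.findContours(y,0,1)[0],key=cv2.contourArea))
a=np.radians(-17.3)
# pedal hull fit on sloping plane: use corners
r=cv2.minAreaRect(k); print(r, cv2.boxPoints(r).round())
q=cv2.approxPolyDP(k,6,True)[:,0]; print("corners",q.tolist())
d=[(283,37),(362,24),(370,92),(297,101)]
for zz in (.03,.05,.055,.06): print(zz,cast(c,q,zz)[:,:2].round(4).tolist())
for n,p,z in [("s1low",(345,203),.028),("s2low",(346,216),.028),("s1up",(343.6,181),.042),("s2up",(351.4,246.6),.042),("s1up",(343.6,181),.05),("s2up",(351.4,246.6),.05)]: print(n,z,cast(c,p,z)[0].round(4))
# base long edges, direction at z~.01
for p in [((285,145),(301,255)),((390,145),(400,255))]: 
    P=cast(c,p,.008); print("edge",P[:,:2].round(4).tolist(), np.degrees(np.arctan2(*(P[1]-P[0])[[1,0]])).round(1))
# vee edges angle
print([np.degrees(np.arctan2(*(np.subtract(*cast(c,p,.04)[::-1]))[[1,0]])).round(1) for p in [((321,183.4),(366,178)),((330,249.4),(373,243.4)),((300,161),(378,149))]])
E
```

```text
((333.56768798828125, 85.0875244140625), (126.07039642333984, 85.98834991455078), 81.34745788574219) [[282.  29.]
 [367.  16.]
 [386. 141.]
 [301. 154.]]
corners [[365, 17], [374, 142], [302, 152], [282, 31]]
0.03 [[0.4157, 0.4243], [0.5144, 0.4046], [0.5034, 0.341], [0.405, 0.3557]]
0.05 [[0.4196, 0.4209], [0.5131, 0.4023], [0.5027, 0.3421], [0.4095, 0.356]]
0.055 [[0.4205, 0.4201], [0.5127, 0.4017], [0.5025, 0.3423], [0.4106, 0.3561]]
0.06 [[0.4215, 0.4193], [0.5124, 0.4012], [0.5023, 0.3426], [0.4117, 0.3561]]
s1low 0.028 [0.5594 0.3645 0.028 ]
s2low 0.028 [0.5715 0.3619 0.028 ]
s1up 0.042 [0.5377 0.3688 0.042 ]
s2up 0.042 [0.5974 0.3585 0.042 ]
s1up 0.05 [0.5367 0.3686 0.05  ]
s2up 0.05 [0.595  0.3586 0.05  ]
edge [[0.4933, 0.3266], [0.6006, 0.3073]] -10.2
edge [[0.523, 0.4208], [0.6306, 0.4026]] -9.6
[np.float64(79.3), np.float64(80.8), np.float64(81.1)]
```

The stamp's x axis is at -9.9°, so the core axis is at about 80°. The nest is at (0.566, 0.363), on the base's centre line as it should be. I move above it and lower.

Emit:
carry_out(
  increments=[5,12,0,0,0,0.067,5,12,0,0,0,0.066,0,0,-30,0,0,0,0,0,-40,0,0,0,0,0,-40,0,0,0,0,0,-40,0,0,0,0,0,-30,0,0,0,0,0,-12,0,0,0,0,0,0,0,0,0,0,0,0,0,0,0],
)

```text
clock: 9.3
position: [0.5671, 0.3643, 0.0618]
ee_rot: [0.272, 3.128, 0.002]
force: [0.8, -0.3, -3.0]
width: 0.653
gripper_force: 40.0
```

```bash
python3 - <<'E'
from h import *
st()
im,c=shot("side"); p=proj(c,[.566,.363,.06])[0].astype(int); print(p)
im=im[p[1]-80:p[1]+70,p[0]-90:p[0]+110]; cv2.imwrite("pics/side4.png",cv2.resize(im,None,fx=4,fy=4,interpolation=cv2.INTER_CUBIC))
E
```

```text
t 9.30 pos [0.5671 0.3643 0.0618] yaw_y 80.1 tilt [0.002 0.001] w 60.1mm gf 40.0 F [ 0.8 -0.3 -3. ] J [-0.83  0.68  0.28  1.63 -0.23  0.87  0.94]
[253 334]
```

View pics/side4.png

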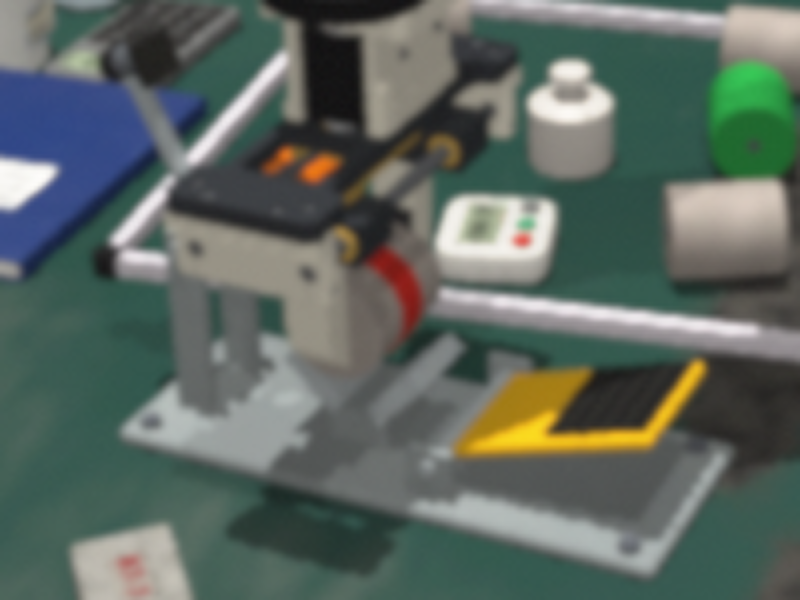

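The side view shows the red core held above the vee, with the gripper body clear of the posts. I lower onto the vee.

Emit:
carry_out(
  increments=[-1,-1,-5,0,0,0,0,0,-5,0,0,0,0,0,-3,0,0,0,0,0,-1.5,0,0,0,0,0,0,0,0,0],
)

```text
clock: 9.98
position: [0.5647, 0.363, 0.0462]
ee_rot: [-0.271, -3.129, 0.0]
force: [-4.0, -2.6, 4.6]
width: 0.648
gripper_force: 40.0
```

Contact is felt at the expected height, 0.046. I release and rise.

Emit:
carry_out(
  increments=[0,0,0,0,0,0,0,0,0,0,0,0,0,0,0,0,0,0,0,0,0,0,0,0],
  grip=0.05,
)

```text
clock: 10.48
position: [0.5652, 0.363, 0.0457]
ee_rot: [0.271, 3.13, 0.0]
force: [0.3, 0.4, -1.0]
width: 0.947
gripper_force: 0.0
```

Emit:
carry_out(
  increments=[0,0,20,0,0,0,0,0,40,0,0,0,0,0,50,0,0,0,0,0,50,0,0,0,-30,5,25,0,0,0,-40,7,0,0,0,0,0,0,0,0,0,0,0,0,0,0,0,0],
  grip=0.05,
)

```text
clock: 11.48
position: [0.4957, 0.3748, 0.2319]
ee_rot: [0.271, 3.129, 0.001]
force: [-0.0, 0.5, -0.0]
width: 0.95
gripper_force: 0.0
```

```bash
python3 - <<'E'
from h import *
st()
im,c=shot("wrist"); cv2.imwrite("pics/wrist5.png",im); np.save("c5.npy",c,allow_pickle=True); show([q for q in cores(im,c,zz=.06) if q[5]>.1])
hsv=cv2.cvtColor(im,cv2.COLOR_BGR2HSV)
y=cv2.inRange(hsv,(20,150,100),(35,255,255)); k=cv2.convexHull(max(cv2.findContours(y,0,1)[0],key=cv2.contourArea))
h=cv2.fillConvexPoly(np.zeros_like(y),k,255); h=cv2.erode(h,np.ones((3,3)))
t=cv2.morphologyEx(h&cv2.inRange(im,(0,0,0),(90,90,90)),cv2.MORPH_CLOSE,np.ones((9,9)))
for b in blobs(t>0,300): print("tread",b[1],b[2],cast(c,b[2],.055)[0].round(4))
print("pedal",cv2.minAreaRect(k),k.shape)
E
```

```text
t 11.47 pos [0.4957 0.3748 0.2319] yaw_y 80.1 tilt [0.001 0.001] w 87.4mm gf 0.0 F [-0.   0.5 -0. ] J [-0.96  0.43  0.33  1.6  -0.15  1.14  0.8 ]
tread [ 282  120   72   61 4205] [317.49108205 149.15386445] [0.4418 0.3841 0.055 ]
pedal ((317.5, 170.5), (113.0, 85.0), 90.0) (11, 1, 2)
```

View pics/wrist5.png

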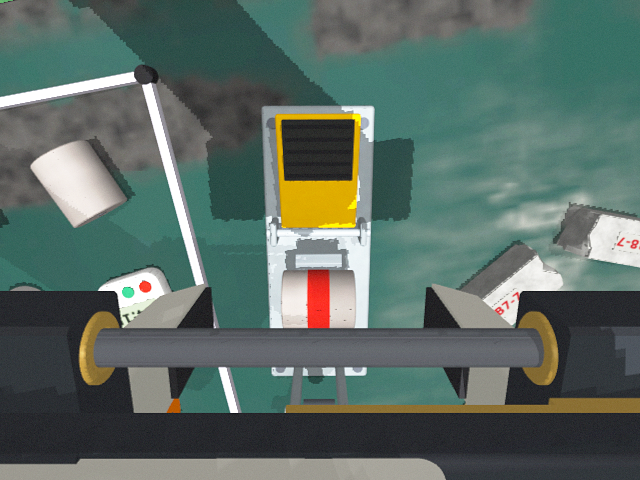

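The core sits square in the vee, with its red band at (318,300). The tread centre is at (317,149), which casts to (0.442, 0.384). I shut the fingers, go above it and descend.

Emit:
carry_out(
  increments=[-28,5,0,0,0,0,-28,5,0,0,0,0,0,0,-30,0,0,0,0,0,-45,0,0,0,0,0,-45,0,0,0,0,0,-35,0,0,0,0,0,-12,0,0,0,0,0,0,0,0,0],
  grip=1,
  newtons=20,
)

```text
clock: 12.52
position: [0.4397, 0.3846, 0.0636]
ee_rot: [-0.273, -3.13, 0.001]
force: [-0.1, 0.1, 0.7]
width: 0.127
gripper_force: 0.0
```

Emit:
carry_out(
  increments=[0,0,-6,0,0,0,0,0,-6,0,0,0,0,0,-6,0,0,0,0,0,-5,0,0,0,0,0,-4,0,0,0,0,0,-3,0,0,0,0,0,0,0,0,0],
)

```text
clock: 13.4
position: [0.438, 0.386, 0.034]
ee_rot: [-0.269, -3.129, -0.001]
force: [-3.2, 0.3, 6.5]
width: 0.005
gripper_force: 3.2
```

Emit:
carry_out(
  increments=[0,0,-1.5,0,0,0,0,0,-1.5,0,0,0,0,0,0,0,0,0],
)

```text
clock: 13.78
position: [0.4379, 0.3861, 0.032]
ee_rot: [-0.269, -3.129, -0.002]
force: [-6.4, -1.6, 16.8]
width: 0.005
gripper_force: 8.3
```

The force jumped well above the spring rate, so the pedal is at its stop. I press a touch more and hold.

Emit:
carry_out(
  increments=[0,0,-1,0,0,0,0,0,0,0,0,0,0,0,0,0,0,0,0,0,0,0,0,0,0,0,0,0,0,0,0,0,0,0,0,0,0,0,0,0,0,0,0,0,0,0,0,0,0,0,0,0,0,0,0,0,0,0,0,0,0,0,0,0,0,0,0,0,0,0,0,0],
)

```text
clock: 15.28
position: [0.4379, 0.3861, 0.0318]
ee_rot: [-0.27, -3.129, -0.003]
force: [-10.6, -2.9, 26.8]
width: 0.003
gripper_force: 13.0
```

```bash
python3 - <<'E'
from h import *
st()
im,c=shot("side"); p=proj(c,[.5,.363,.06])[0].astype(int)
im=im[p[1]-90:p[1]+60,p[0]-110:p[0]+90]; cv2.imwrite("pics/side6.png",cv2.resize(im,None,fx=4,fy=4,interpolation=cv2.INTER_CUBIC))
E
```

```text
t 15.28 pos [0.4379 0.3861 0.0318] yaw_y 80.2 tilt [-0.001  0.002] w 0.3mm gf 13.0 F [-10.6  -2.9  26.8] J [-0.98  0.6   0.24  1.88 -0.22  0.68  0.79]
```

View pics/side6.png

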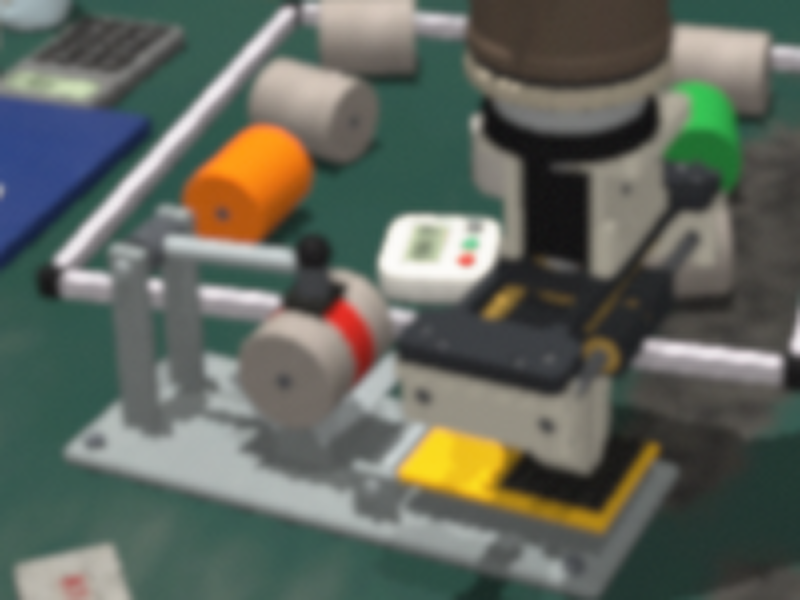

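The stamp head is down on the core and the pedal is flat at its stop, held for about 1.4 s. I let the pedal up and re-measure the grey core at (78,182) in the earlier wrist picture.

Emit:
carry_out(
  increments=[0,0,10,0,0,0,0,0,20,0,0,0,0,0,40,0,0,0,0,0,40,0,0,0,0,0,40,0,0,0],
  grip=0.08,
)

```text
clock: 15.95
position: [0.439, 0.3849, 0.1811]
ee_rot: [0.271, 3.13, 0.0]
force: [0.6, 0.3, -0.3]
width: 0.498
gripper_force: 0.0
```

```bash
python3 - <<'E'
from h import *
st(); im=cv2.imread("pics/wrist5.png"); c=np.load("c5.npy",allow_pickle=True).item(); show(cores(im,c)); 
im,c=shot("side"); p=proj(c,[.5,.363,.06])[0].astype(int); cv2.imwrite("pics/side7.png",im)
y=cv2.inRange(cv2.cvtColor(im,cv2.COLOR_BGR2HSV),(20,150,100),(35,255,255)); print("yellow now",[ (b[1],b[2].round()) for b in blobs(y>0,200)])
i0=cv2.imread("pics/side0.png"); y=cv2.inRange(cv2.cvtColor(i0,cv2.COLOR_BGR2HSV),(20,150,100),(35,255,255)); print("yellow start",[ (b[1],b[2].round()) for b in blobs(y>0,200)])
E
```

```text
t 15.95 pos [0.439  0.3849 0.1811] yaw_y 80.1 tilt [0. 0.] w 45.8mm gf 0.0 F [ 0.6  0.3 -0.3] J [-1.04  0.42  0.31  1.75 -0.15  0.99  0.73]
rect [0.3044 0.1782] cen [0.3057 0.1782] ang 89.4  61x28 red 0.00 fill 0.64 px [32. 20.]
rect [0.3664 0.4793] cen [0.3583 0.4672] ang 80.1  182x44 red 0.00 fill 0.62 px [406.  22.]
rect [0.4374 0.1973] cen [0.408  0.2053] ang -14.7  181x179 red 0.00 fill 0.43 px [105. 146.]
rect [0.4862 0.3766] cen [0.4805 0.3777] ang -9.7  159x95 red 0.03 fill 0.99 px [318. 215.]
rect [0.5023 0.5369] cen [0.5016 0.5387] ang -75.6  48x25 red 0.00 fill 0.53 px [503. 185.]
rect [0.5668 0.5609] cen [0.559  0.5849] ang -85.6  194x94 red 0.00 fill 0.52 px [557. 239.]
rect [0.5269 0.1966] cen [0.53  0.202] ang 80.1  61x17 red 0.04 fill 0.60 px [141. 278.]
yellow now [(array([277, 345,  62,  23, 637], dtype=int32), array([302., 358.]))]
yellow start [(array([277, 344,  62,  24, 678], dtype=int32), array([303., 358.]))]
```

Emit:
carry_out(
  increments=[0,-26,-2.5,0,0,-0.1375,0,-26,-2.5,0,0,-0.1375,0,-26,-2.5,0,0,-0.1375,0,-26,-2.5,0,0,-0.1375,0,-26,-2.5,0,0,-0.1375,0,-26,-2.5,0,0,-0.1375,0,-26,-2.5,0,0,-0.1375,0,-26,-2.5,0,0,-0.1375,0,0,0,0,0,0,0,0,0,0,0,0],
)

```text
clock: 17.25
position: [0.4392, 0.1778, 0.1598]
ee_rot: [-1.864, -2.529, -0.001]
force: [0.8, 0.7, -0.4]
width: 0.917
gripper_force: 0.0
```

```bash
cat >> h.py <<'E'
def hover(fn,thr=(130,35),near=None,zz=.025):
    st(); im,c=shot("wrist"); cv2.imwrite(fn,im); np.save(fn+".npy",c,allow_pickle=True); seg(im,c,thr,near,zz)
def seg(im,c,thr=(130,35),near=None,zz=.025):
    if near is None: near=readout.observe()["position"][:2]
    hsv=cv2.cvtColor(im,cv2.COLOR_BGR2HSV)
    m=cv2.inRange(hsv,(0,0,thr[0]),(180,thr[1],255))|cv2.inRange(hsv,(0,120,80),(8,255,255))|cv2.inRange(hsv,(172,120,80),(180,255,255))
    m=cv2.morphologyEx(cv2.morphologyEx(m,cv2.MORPH_CLOSE,np.ones((7,7))),cv2.MORPH_OPEN,np.ones((9,9))); m[285:]=0
    for b,s,ce in blobs(m>0,900):
        k=cv2.findContours(b.astype(np.uint8),cv2.RETR_EXTERNAL,cv2.CHAIN_APPROX_NONE)[0][0]
        P=(cast(c,k[:,0],zz)[:,:2]*1000).astype(np.float32); (x,y),(w,h),a=cv2.minAreaRect(P)
        if w<h: w,h,a=h,w,a-90
        if np.hypot(x/1000-near[0],y/1000-near[1])<.12: print("rect %.1f %.1f  ang %.1f  %.0fx%.0f fill %.2f px"%(x,y,(a+90)%180-90,w,h,cv2.contourArea(P)/w/h),ce.round())
E
python3 -c "
from h import *
hover('pics/w8.png')"
```

```text
t 17.25 pos [0.4392 0.1778 0.1598] yaw_y 17.2 tilt [0.    0.001] w 84.4mm gf 0.0 F [ 0.8  0.7 -0.4] J [-0.99  0.29  0.62  2.05 -0.22  0.86  0.06]
rect 514.7 249.1  ang 0.1  296x8 fill 0.86 px [439. 163.]
rect 361.3 175.7  ang -88.1  133x15 fill 0.57 px [212. 196.]
rect 436.3 174.2  ang 18.6  65x48 fill 0.94 px [312. 234.]
rect 552.2 192.5  ang 8.6  62x53 fill 0.87 px [468. 253.]
```

View pics/w8.png

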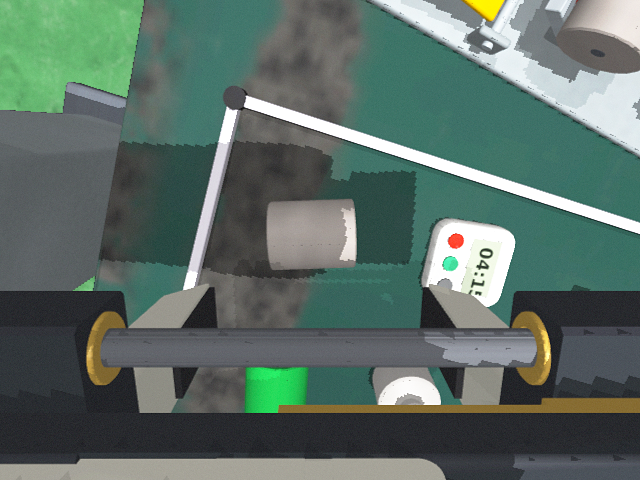

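The grey core is at (312,234), aligned with the fingers. The timer and the bar are clear. I grip it.

Emit:
carry_out(
  increments=[-2.9,-3.6,-25,0,0,0.024,0,0,-35,0,0,0,0,0,-35,0,0,0,0,0,-30,0,0,0,0,0,-15,0,0,0,0,0,-7,0,0,0,0,0,0,0,0,0],
)

```text
clock: 18.18
position: [0.4364, 0.1737, 0.013]
ee_rot: [1.836, 2.549, 0.001]
force: [0.2, -0.9, 0.9]
width: 0.92
gripper_force: 0.0
```

Emit:
carry_out(
  increments=[0,0,0,0,0,0,0,0,0,0,0,0,0,0,0,0,0,0,0,0,0,0,0,0],
  grip=1,
  newtons=40,
)

```text
clock: 18.68
position: [0.4363, 0.1736, 0.0131]
ee_rot: [1.837, 2.549, 0.001]
force: [-2.0, 1.0, 6.4]
width: 0.651
gripper_force: 39.9
```

Emit:
carry_out(
  increments=[0,0,25,0,0,0,0,0,50,0,0,0,0,0,55,0,0,0,8.8,-38,4,0,0,-0.0184,8.8,-38,4,0,0,-0.0184,8.8,-38,4,0,0,-0.0184,8.8,-38,4,0,0,-0.0184,8.8,-38,4,0,0,-0.0184,8.8,-38,4,0,0,-0.0184,8.8,-38,4,0,0,-0.0184,8.8,-38,4,0,0,-0.0184,8.8,-38,4,0,0,-0.0184,8.8,-38,4,0,0,-0.0184,8.8,-38,4,0,0,-0.0184,8.8,-38,4,0,0,-0.0184,8.8,-38,4,0,0,-0.0184,8.8,-38,4,0,0,-0.0184,0,0,0,0,0,0,0,0,0,0,0,0],
)

```text
clock: 21.05
position: [0.559, -0.3579, 0.198]
ee_rot: [-2.148, -2.29, -0.0]
force: [0.2, -0.5, -2.5]
width: 0.649
gripper_force: 39.9
```

```bash
cat >> h.py <<'E'
def rods(im,c,z=.024):
    m=cv2.inRange(cv2.cvtColor(im,cv2.COLOR_BGR2HSV),(105,120,60),(125,255,255)); m[300:]=0
    for b in blobs(m>0,200):
        k=cv2.findContours(b[0].astype(np.uint8),cv2.RETR_EXTERNAL,cv2.CHAIN_APPROX_NONE)[0][0]
        (x,y),(w,h),a=cv2.minAreaRect((cast(c,k[:,0],z)[:,:2]*1000).astype(np.float32))
        if w<h: w,h,a=h,w,a-90
        print("rod px",b[2].round(),"%.1f %.1f  %.0fx%.0f ang %.1f"%(x,y,w,h,(a+90)%180-90))
E
python3 -c "
from h import *
st(); im,c=shot('wrist'); cv2.imwrite('pics/w9.png',im); rods(im,c)"
```

```text
t 21.05 pos [ 0.559  -0.3579  0.198 ] yaw_y 3.7 tilt [-0.001  0.001] w 59.7mm gf 39.9 F [ 0.2 -0.5 -2.5] J [ 0.04  0.6   0.73  1.55 -0.42  1.16  0.92]
rod px [316.  46.] 550.3 -228.0  65x11 ang 3.7
rod px [316. 121.] 553.7 -281.0  65x11 ang 3.7
rod px [316. 191.] 557.2 -334.2  65x11 ang 3.7
rod px [318. 251.] 560.7 -384.1  65x5 ang 3.7
```

Spacing and angle match the rack. Groove a is at (0.559, -0.3615). I lower into it.

Emit:
carry_out(
  increments=[0,-4,-25,0,0,0,0,0,-45,0,0,0,0,0,-45,0,0,0,0,0,-35,0,0,0,0,0,-15,0,0,0,0,0,-5,0,0,0,0,0,-3.5,0,0,0,0,0,-1.5,0,0,0,0,0,0,0,0,0],
)

```text
clock: 22.22
position: [0.5598, -0.3628, 0.0244]
ee_rot: [2.148, 2.291, 0.001]
force: [0.6, -0.6, -2.3]
width: 0.652
gripper_force: 39.9
```

Emit:
carry_out(
  increments=[0,1,-1.5,0,0,0,0,0,-1,0,0,0,0,0,0,0,0,0],
)

```text
clock: 22.6
position: [0.5599, -0.3627, 0.0233]
ee_rot: [2.148, 2.289, 0.001]
force: [-3.4, 1.6, 12.9]
width: 0.651
gripper_force: 39.9
```

Contact at 0.0233, as expected. I release, rise and go to hover over the next grey core, near (0.446, -0.055).

Emit:
carry_out(
  increments=[0,0,0,0,0,0,0,0,0,0,0,0,0,0,0,0,0,0,0,0,0,0,0,0],
  grip=0.1,
)

```text
clock: 23.1
position: [0.5594, -0.3615, 0.0211]
ee_rot: [-2.149, -2.292, 0.0]
force: [-0.3, 0.7, 0.3]
width: 0.897
gripper_force: 0.0
```

Emit:
carry_out(
  increments=[0,0,25,0,0,0,0,0,45,0,0,0,0,0,45,0,0,0,-12,34,2,0,0,0,-12,34,2,0,0,0,-12,34,2,0,0,0,-12,34,2,0,0,0,-12,34,2,0,0,0,-12,34,2,0,0,0,-12,34,2,0,0,0,-12,34,2,0,0,0,-12,34,2,0,0,0,0,0,0,0,0,0,0,0,0,0,0,0],
)

```text
clock: 24.85
position: [0.4517, -0.056, 0.1545]
ee_rot: [2.148, 2.291, 0.001]
force: [0.3, -0.3, 0.4]
width: 0.899
gripper_force: 0.0
```

```bash
python3 -c "
from h import *
hover('pics/w10.png'); im,c=shot('scene'); cv2.imwrite('pics/scene10.png',im)
show([q for q in cores(im,c,zz=.035) if q[1][1]<-.2])"
```

```text
t 24.85 pos [ 0.4517 -0.056   0.1545] yaw_y 3.7 tilt [ 0.001 -0.   ] w 82.7mm gf 0.0 F [ 0.3 -0.3  0.4] J [-0.64  0.3   0.82  2.11 -0.29  0.84  0.41]
rect 364.9 -6.9  ang -89.4  188x16 fill 0.62 px [190. 136.]
rect 450.1 -57.1  ang 0.3  65x50 fill 0.94 px [314. 233.]
```

Emit:
carry_out(
  increments=[-1.6,-1.1,-25,0,0,-0.06,0,0,-35,0,0,0,0,0,-35,0,0,0,0,0,-28,0,0,0,0,0,-12,0,0,0,0,0,-6.5,0,0,0,0,0,0,0,0,0],
)

```text
clock: 25.82
position: [0.4501, -0.057, 0.013]
ee_rot: [2.217, 2.225, 0.0]
force: [-0.9, 0.3, 0.6]
width: 0.9
gripper_force: 0.0
```

Emit:
carry_out(
  increments=[0,0,0,0,0,0,0,0,0,0,0,0,0,0,0,0,0,0,0,0,0,0,0,0],
  grip=1,
)

```text
clock: 26.32
position: [0.4499, -0.0565, 0.0131]
ee_rot: [-2.216, -2.226, -0.001]
force: [-0.9, 0.7, 6.4]
width: 0.65
gripper_force: 40.0
```

Emit:
carry_out(
  increments=[0,0,25,0,0,0,0,0,45,0,0,0,11.8,-28,5,0,0,0.0067,11.8,-28,5,0,0,0.0067,11.8,-28,5,0,0,0.0067,11.8,-28,5,0,0,0.0067,11.8,-28,5,0,0,0.0067,11.8,-28,5,0,0,0.0067,11.8,-28,5,0,0,0.0067,11.8,-28,5,0,0,0.0067,11.8,-28,5,0,0,0.0067,0,0,0,0,0,0,0,0,0,0,0,0],
)

```text
clock: 27.95
position: [0.5555, -0.3078, 0.1271]
ee_rot: [-2.147, -2.291, -0.0]
force: [0.3, 0.6, -2.6]
width: 0.653
gripper_force: 40.0
```

```bash
python3 -c "
from h import *
st(); im,c=shot('wrist'); rods(im,c,.018)
im,c=shot('scene'); cv2.imwrite('pics/scene11.png',im)
cv2.imwrite('pics/s11.png',cv2.resize(im[150:440,170:440],None,fx=2,fy=2))"
```

```text
t 27.95 pos [ 0.5555 -0.3078  0.1271] yaw_y 3.7 tilt [-0.001  0.001] w 60.1mm gf 40.0 F [ 0.3  0.6 -2.6] J [-0.02  0.62  0.69  1.7  -0.46  0.99  0.9 ]
rod px [310. 113.] 550.0 -227.2  66x12 ang 3.7
rod px [317. 201.] 553.7 -281.2  67x12 ang 4.4
```

View pics/s11.png

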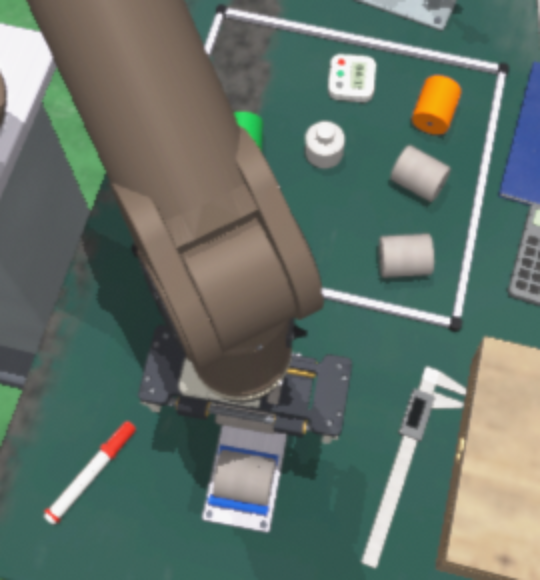

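Core a lies squarely in its groove. The rods confirm groove b at y=-0.308. I lower.

Emit:
carry_out(
  increments=[0,0,-25,0,0,0,0,0,-35,0,0,0,0,0,-25,0,0,0,0,0,-12,0,0,0,0,0,-4,0,0,0,0,0,-3,0,0,0,0,0,-1,0,0,0,0,0,0,0,0,0],
)

```text
clock: 29.05
position: [0.5567, -0.308, 0.0236]
ee_rot: [2.147, 2.292, 0.002]
force: [-1.2, 4.3, 6.5]
width: 0.652
gripper_force: 40.0
```

Emit:
carry_out(
  increments=[0,0,0,0,0,0,0,0,0,0,0,0,0,0,0,0,0,0,0,0,0,0,0,0],
  grip=0.1,
)

```text
clock: 29.55
position: [0.5559, -0.3089, 0.0227]
ee_rot: [2.149, 2.292, -0.0]
force: [-0.3, 0.3, 0.8]
width: 0.897
gripper_force: 0.0
```

Emit:
carry_out(
  increments=[0,0,25,0,0,0,0,0,45,0,0,0,0,0,45,0,0,0,14,27.7,2,0,0,0.027,14,27.7,2,0,0,0.027,14,27.7,2,0,0,0.027,14,27.7,2,0,0,0.027,14,27.7,2,0,0,0.027,14,27.7,2,0,0,0.027,14,27.7,2,0,0,0.027,14,27.7,2,0,0,0.027,14,27.7,2,0,0,0.027,0,0,0,0,0,0,0,0,0,0,0,0],
)

```text
clock: 31.3
position: [0.6819, -0.0597, 0.1556]
ee_rot: [1.855, 2.535, -0.001]
force: [0.0, -1.3, 0.0]
width: 0.892
gripper_force: 0.0
```

```bash
python3 -c "
from h import *
hover('pics/w12.png')"
```

```text
t 31.30 pos [ 0.6819 -0.0597  0.1556] yaw_y 17.6 tilt [-0.    -0.001] w 82.1mm gf 0.0 F [ 0.  -1.3  0. ] J [-0.38  0.65  0.65  1.53 -0.42  1.1   0.67]
rect 676.2 56.6  ang -19.8  66x51 fill 0.93 px [363.  61.]
rect 749.6 18.6  ang -90.0  200x10 fill 0.92 px [453. 138.]
rect 680.1 -59.7  ang 17.7  65x49 fill 0.96 px [314. 230.]
```

Emit:
carry_out(
  increments=[-1.8,0,-25,0,0,0,0,0,-35,0,0,0,0,0,-35,0,0,0,0,0,-28,0,0,0,0,0,-13,0,0,0,0,0,-6.5,0,0,0,0,0,0,0,0,0],
)

```text
clock: 32.22
position: [0.6805, -0.0598, 0.0138]
ee_rot: [1.855, 2.535, 0.0]
force: [-0.4, -0.7, -0.5]
width: 0.901
gripper_force: 0.0
```

Emit:
carry_out(
  increments=[0,0,0,0,0,0,0,0,0,0,0,0,0,0,0,0,0,0,0,0,0,0,0,0],
  grip=1,
)

```text
clock: 32.72
position: [0.6803, -0.0594, 0.0138]
ee_rot: [1.855, 2.535, 0.001]
force: [-2.5, 0.2, 5.4]
width: 0.649
gripper_force: 40.0
```

Emit:
carry_out(
  increments=[0,0,25,0,0,0,0,0,45,0,0,0,-14.2,-21.5,5,0,0,-0.027,-14.2,-21.5,5,0,0,-0.027,-14.2,-21.5,5,0,0,-0.027,-14.2,-21.5,5,0,0,-0.027,-14.2,-21.5,5,0,0,-0.027,-14.2,-21.5,5,0,0,-0.027,-14.2,-21.5,5,0,0,-0.027,-14.2,-21.5,5,0,0,-0.027,-14.2,-21.5,5,0,0,-0.027,0,0,0,0,0,0,0,0,0,0,0,0],
)

```text
clock: 34.35
position: [0.5526, -0.2526, 0.1282]
ee_rot: [-2.148, -2.292, -0.001]
force: [0.9, 0.2, -1.7]
width: 0.652
gripper_force: 40.0
```

```bash
python3 -c "
from h import *
st()"
```

```text
t 34.35 pos [ 0.5526 -0.2526  0.1282] yaw_y 3.7 tilt [0.    0.001] w 60.0mm gf 40.0 F [ 0.9  0.2 -1.7] J [-0.13  0.58  0.71  1.77 -0.45  0.96  0.83]
```

Emit:
carry_out(
  increments=[-0.6,-1.6,-25,0,0,0,0,0,-35,0,0,0,0,0,-25,0,0,0,0,0,-12,0,0,0,0,0,-4,0,0,0,0,0,-3,0,0,0,0,0,-1,0,0,0,0,0,0,0,0,0],
)

```text
clock: 35.35
position: [0.5523, -0.2547, 0.0239]
ee_rot: [2.148, 2.291, 0.001]
force: [0.3, 0.2, 0.6]
width: 0.653
gripper_force: 40.0
```

Emit:
carry_out(
  increments=[0,0,-0.5,0,0,0,0,0,0,0,0,0,0,0,0,0,0,0,0,0,0,0,0,0],
  grip=0.1,
)

```text
clock: 35.85
position: [0.5518, -0.2545, 0.0228]
ee_rot: [2.149, 2.292, 0.0]
force: [-0.0, -1.1, 0.2]
width: 0.9
gripper_force: 0.0
```

Emit:
carry_out(
  increments=[0,0,25,0,0,0,0,0,45,0,0,0,0,0,45,0,0,0,11.4,28.2,1.6,0,0,-0.037,11.4,28.2,1.6,0,0,-0.037,11.4,28.2,1.6,0,0,-0.037,11.4,28.2,1.6,0,0,-0.037,11.4,28.2,1.6,0,0,-0.037,11.4,28.2,1.6,0,0,-0.037,11.4,28.2,1.6,0,0,-0.037,11.4,28.2,1.6,0,0,-0.037,11.4,28.2,1.6,0,0,-0.037,11.4,28.2,1.6,0,0,-0.037,11.4,28.2,1.6,0,0,-0.037,0,0,0,0,0,0,0,0,0,0,0,0],
)

```text
clock: 37.85
position: [0.6769, 0.055, 0.1552]
ee_rot: [2.567, 1.81, -0.001]
force: [-0.0, -0.3, 0.7]
width: 0.902
gripper_force: 0.0
```

```bash
python3 -c "
from h import *
hover('pics/w13.png')
im,c=shot('scene'); cv2.imwrite('pics/scene13.png',im)
seg(im*(np.arange(480)<285)[:,None,None].astype(np.uint8),c)
im2=im.copy(); im2[:285]=im[-285:]  # rack part shifted up so the seg row limit does not bite
c2=dict(c); c2['cy']-=195; seg(im2,c2,near=[.555,-.308],zz=.04)"
```

```text
t 37.85 pos [0.6769 0.055  0.1552] yaw_y -19.6 tilt [-0.    -0.001] w 82.9mm gf 0.0 F [-0.  -0.3  0.7] J [-0.65  0.7   0.83  1.56 -0.55  1.13 -0.04]
rect 752.2 86.4  ang 90.0  202x9 fill 0.87 px [400. 136.]
rect 676.5 54.8  ang -27.5  68x42 fill 0.53 px [322. 226.]
rect 556.9 -315.6  ang -86.4  198x75 fill 0.94 px [296. 174.]
```

```bash
python3 -c "
from h import *
im=cv2.imread('pics/w13.png'); c=np.load('pics/w13.png.npy',allow_pickle=True).item()
for t in [(110,45),(95,45),(80,50)]: print(t); seg(im,c,t,near=[.677,.055])"
```

```text
(110, 45)
rect 750.0 86.4  ang 89.8  202x14 fill 0.59 px [401. 138.]
rect 676.4 55.5  ang -19.6  65x50 fill 0.87 px [316. 230.]
(95, 45)
rect 750.0 86.5  ang 89.8  202x14 fill 0.61 px [400. 138.]
rect 676.2 55.4  ang -18.5  65x51 fill 0.96 px [316. 232.]
(80, 50)
rect 750.8 86.5  ang 89.2  202x15 fill 0.60 px [400. 138.]
rect 676.2 55.2  ang -19.6  66x51 fill 0.96 px [315. 232.]
```

Emit:
carry_out(
  increments=[-0.6,0.4,-25,0,0,0,0,0,-35,0,0,0,0,0,-35,0,0,0,0,0,-28,0,0,0,0,0,-12.5,0,0,0,0,0,-6.5,0,0,0,0,0,0,0,0,0],
)

```text
clock: 38.83
position: [0.6769, 0.0558, 0.0139]
ee_rot: [2.567, 1.81, 0.001]
force: [0.2, 0.1, 0.4]
width: 0.903
gripper_force: 0.0
```

Emit:
carry_out(
  increments=[0,0,0,0,0,0,0,0,0,0,0,0,0,0,0,0,0,0,0,0,0,0,0,0],
  grip=1,
)

```text
clock: 39.33
position: [0.6767, 0.0563, 0.0138]
ee_rot: [-2.567, -1.811, -0.001]
force: [-2.4, 1.1, 4.7]
width: 0.654
gripper_force: 40.0
```

Emit:
carry_out(
  increments=[0,0,25,0,0,0,0,0,45,0,0,0,0,0,45,0,0,0,-10.8,-35.5,2,0,0,0.037,-10.8,-35.5,2,0,0,0.037,-10.8,-35.5,2,0,0,0.037,-10.8,-35.5,2,0,0,0.037,-10.8,-35.5,2,0,0,0.037,-10.8,-35.5,2,0,0,0.037,-10.8,-35.5,2,0,0,0.037,-10.8,-35.5,2,0,0,0.037,-10.8,-35.5,2,0,0,0.037,-10.8,-35.5,2,0,0,0.037,-10.8,-35.5,2,0,0,0.037,0,0,0,0,0,0,0,0,0,0,0,0],
)

```text
clock: 41.32
position: [0.5578, -0.3337, 0.1499]
ee_rot: [-2.148, -2.291, -0.001]
force: [0.1, 0.7, -3.1]
width: 0.655
gripper_force: 40.0
```

```bash
python3 -c "
from h import *
hover('pics/w14.png',thr=(95,45),zz=.04); im=cv2.imread('pics/w14.png'); c=np.load('pics/w14.png.npy',allow_pickle=True).item(); rods(im,c,.018)"
```

```text
t 41.33 pos [ 0.5578 -0.3337  0.1499] yaw_y 3.7 tilt [-0.     0.001] w 60.3mm gf 40.0 F [ 0.1  0.7 -3.1] J [ 0.02  0.62  0.7   1.64 -0.45  1.05  0.92]
rect 549.7 -218.7  ang 3.7  66x11 fill 0.97 px [316.  52.]
rect 552.5 -253.9  ang 3.7  67x48 fill 0.99 px [316. 113.]
rect 557.9 -324.0  ang 3.7  119x82 fill 0.64 px [317. 229.]
rod px [316.  64.] 550.0 -222.4  65x2 ang 3.7
rod px [302. 159.] 553.7 -280.9  66x11 ang 3.7
rod px [313. 239.] 557.5 -335.4  66x11 ang 3.7
```

View pics/w14.png

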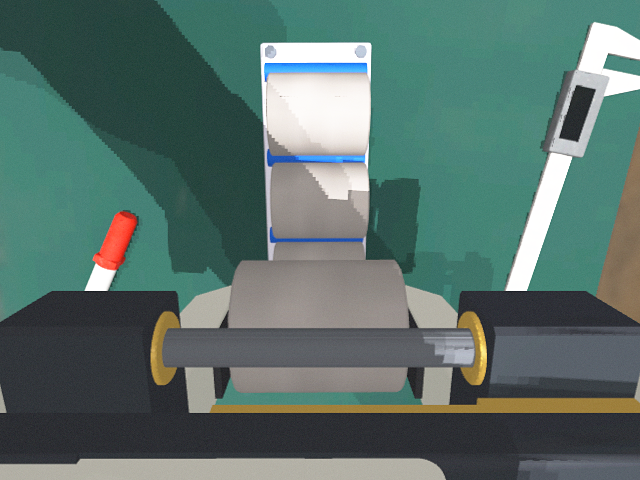

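The rack is neatly filled: cores in c and b at (316,113) and (317,200), with a partly hidden below. I lower the held grey core onto saddle a/b.

Emit:
carry_out(
  increments=[-0.4,-0.8,-25,0,0,0,0,0,-30,0,0,0,0,0,-18,0,0,0,0,0,-5,0,0,0,0,0,-3,0,0,0,0,0,-2,0,0,0,0,0,-1,0,0,0,0,0,0,0,0,0],
)

```text
clock: 42.38
position: [0.5577, -0.3354, 0.0671]
ee_rot: [2.148, 2.291, 0.001]
force: [-0.1, 0.4, 2.8]
width: 0.649
gripper_force: 40.0
```

Emit:
carry_out(
  increments=[0,0,-0.7,0,0,0,0,0,0,0,0,0],
)

```text
clock: 42.62
position: [0.5578, -0.3354, 0.0669]
ee_rot: [2.148, 2.291, 0.001]
force: [-2.4, 3.4, 10.3]
width: 0.654
gripper_force: 40.0
```

Emit:
carry_out(
  increments=[0,0,0,0,0,0,0,0,0,0,0,0,0,0,0,0,0,0,0,0,0,0,0,0],
  grip=0.1,
)

```text
clock: 43.12
position: [0.5573, -0.3352, 0.0656]
ee_rot: [-2.149, -2.292, 0.0]
force: [0.3, -0.8, -0.1]
width: 0.893
gripper_force: 0.0
```

Emit:
carry_out(
  increments=[0,0,20,0,0,0,0,0,45,0,0,0,0,0,50,0,0,0,0,0,20,0,0,0,0,-10,0,0,0,0,0,0,0,0,0,0,0,0,0,0,0,0],
)

```text
clock: 44.0
position: [0.5568, -0.3449, 0.1996]
ee_rot: [-2.148, -2.29, 0.001]
force: [0.5, -0.2, 0.4]
width: 0.9
gripper_force: 0.0
```

```bash
python3 -c "
from h import *
hover('pics/w15.png',thr=(95,45),zz=.085); im=cv2.imread('pics/w15.png'); c=np.load('pics/w15.png.npy',allow_pickle=True).item(); rods(im,c,.018)"
```

```text
t 44.00 pos [ 0.5568 -0.3449  0.1996] yaw_y 3.7 tilt [-0.002  0.001] w 82.8mm gf 0.0 F [ 0.5 -0.2  0.4] J [ 0.02  0.58  0.73  1.57 -0.41  1.15  0.9 ]
rect 550.1 -226.7  ang 3.7  57x9 fill 0.99 px [318.  48.]
rect 552.2 -257.0  ang 3.7  58x41 fill 0.99 px [318. 100.]
rect 558.8 -329.8  ang -86.3  96x64 fill 0.94 px [320. 213.]
rod px [320.  58.] 550.1 -222.3  66x4 ang 1.8
rod px [311. 139.] 553.9 -282.0  66x11 ang 2.2
```

Emit:
carry_out(
  increments=[0.5,39.3,2.8,0,0,0.074,0.5,39.3,2.8,0,0,0.074,0.5,39.3,2.8,0,0,0.074,0.5,39.3,2.8,0,0,0.074,0.5,39.3,2.8,0,0,0.074,0.5,39.3,2.8,0,0,0.074,0.5,39.3,2.8,0,0,0.074,0.5,39.3,2.8,0,0,0.074,0.5,39.3,2.8,0,0,0.074,0.5,39.3,2.8,0,0,0.074,0.5,39.3,2.8,0,0,0.074,0.5,39.3,2.8,0,0,0.074,0.5,39.3,2.8,0,0,0.074,0.5,39.3,2.8,0,0,0.074,0.5,39.3,2.8,0,0,0.074,0.5,39.3,2.8,0,0,0.074,0.5,39.3,2.8,0,0,0.074,0.5,39.3,2.8,0,0,0.074,0,0,0,0,0,0,0,0,0,0,0,0],
  grip=0.08,
)

```text
clock: 46.55
position: [0.5663, 0.3619, 0.2505]
ee_rot: [-0.274, -3.129, 0.002]
force: [-0.1, -0.7, 0.0]
width: 0.92
gripper_force: 0.0
```

```bash
python3 -c "
from h import *
hover('pics/w16.png',zz=.06)
im=cv2.imread('pics/w16.png'); c=np.load('pics/w16.png.npy',allow_pickle=True).item()
h=cv2.cvtColor(im,cv2.COLOR_BGR2HSV); r=cv2.inRange(h,(0,120,80),(8,255,255))|cv2.inRange(h,(172,120,80),(180,255,255)); r[285:]=0
for b in blobs(r>0,150):
    k=cv2.findContours(b[0].astype(np.uint8),cv2.RETR_EXTERNAL,cv2.CHAIN_APPROX_NONE)[0][0]
    print('band',b[2].round(),cv2.minAreaRect((cast(c,k[:,0],.07)[:,:2]*1000).astype(np.float32)))"
```

```text
t 46.55 pos [0.5663 0.3619 0.2505] yaw_y 80.0 tilt [-0.    -0.001] w 84.7mm gf 0.0 F [-0.1 -0.7  0. ] J [-0.86  0.51  0.35  1.43 -0.17  1.24  0.9 ]
rect 498.5 265.4  ang -0.2  231x10 fill 0.85 px [184. 138.]
rect 524.3 370.0  ang -9.7  212x86 fill 0.59 px [323. 193.]
band [319. 212.] ((562.8892822265625, 363.1393127441406), (18.27717399597168, 48.833045959472656), 80.4686279296875)
```

Emit:
carry_out(
  increments=[-1.3,1.1,-30,0,0,0,0,0,-40,0,0,0,0,0,-40,0,0,0,0,0,-40,0,0,0,0,0,-30,0,0,0,0,0,-15,0,0,0,0,0,-8,0,0,0,0,0,0,0,0,0],
)

```text
clock: 47.6
position: [0.5654, 0.3632, 0.0485]
ee_rot: [0.274, 3.129, 0.001]
force: [-0.6, -0.1, 0.4]
width: 0.918
gripper_force: 0.0
```

Emit:
carry_out(
  increments=[0,0,0,0,0,0,0,0,0,0,0,0,0,0,0,0,0,0,0,0,0,0,0,0],
  grip=1,
  newtons=40,
)

```text
clock: 48.1
position: [0.5653, 0.3634, 0.0486]
ee_rot: [0.273, 3.129, 0.001]
force: [-1.2, -1.1, 6.0]
width: 0.649
gripper_force: 40.0
```

Emit:
carry_out(
  increments=[0,0,20,0,0,0,0,0,45,0,0,0,0,0,50,0,0,0,0,0,40,0,0,0,0,0,0,0,0,0],
)

```text
clock: 48.72
position: [0.5669, 0.3641, 0.2078]
ee_rot: [0.273, 3.124, 0.007]
force: [0.4, -0.1, -3.7]
width: 0.652
gripper_force: 40.0
```

Emit:
carry_out(
  increments=[-0.7,-35.8,-1.5,0,0,-0.074,-0.7,-35.8,-1.5,0,0,-0.074,-0.7,-35.8,-1.5,0,0,-0.074,-0.7,-35.8,-1.5,0,0,-0.074,-0.7,-35.8,-1.5,0,0,-0.074,-0.7,-35.8,-1.5,0,0,-0.074,-0.7,-35.8,-1.5,0,0,-0.074,-0.7,-35.8,-1.5,0,0,-0.074,-0.7,-35.8,-1.5,0,0,-0.074,-0.7,-35.8,-1.5,0,0,-0.074,-0.7,-35.8,-1.5,0,0,-0.074,-0.7,-35.8,-1.5,0,0,-0.074,-0.7,-35.8,-1.5,0,0,-0.074,-0.7,-35.8,-1.5,0,0,-0.074,-0.7,-35.8,-1.5,0,0,-0.074,-0.7,-35.8,-1.5,0,0,-0.074,-0.7,-35.8,-1.5,0,0,-0.074,-0.7,-35.8,-1.5,0,0,-0.074,0,0,0,0,0,0,0,0,0,0,0,0],
)

```text
clock: 51.22
position: [0.5521, -0.2812, 0.1758]
ee_rot: [-2.149, -2.291, -0.0]
force: [0.6, 0.6, -3.3]
width: 0.651
gripper_force: 40.0
```

```bash
python3 -c "
from h import *
st(); im,c=shot('wrist'); cv2.imwrite('pics/w17.png',im); rods(im,c,.018); seg(im,c,(95,45),zz=.04)"
```

```text
t 51.23 pos [ 0.5521 -0.2812  0.1758] yaw_y 3.6 tilt [-0.     0.001] w 59.9mm gf 40.0 F [ 0.6  0.6 -3.3] J [-0.09  0.55  0.73  1.69 -0.41  1.06  0.83]
rod px [310. 151.] 549.9 -226.5  66x11 ang 5.3
rod px [316. 229.] 554.4 -282.2  66x10 ang 2.2
rect 549.2 -213.9  ang 3.7  67x13 fill 0.95 px [319. 135.]
rect 552.7 -275.7  ang 3.7  132x93 fill 0.62 px [319. 229.]
```

Emit:
carry_out(
  increments=[1.6,0,-25,0,0,0,0,0,-35,0,0,0,0,0,-25,0,0,0,0,0,-14,0,0,0,0,0,-5,0,0,0,0,0,-2.5,0,0,0,0,0,-1.5,0,0,0,0,0,0,0,0,0],
)

```text
clock: 52.28
position: [0.5543, -0.2812, 0.0685]
ee_rot: [2.148, 2.292, 0.001]
force: [0.7, -0.3, -2.3]
width: 0.654
gripper_force: 40.0
```

Emit:
carry_out(
  increments=[0,0,-1,0,0,0,0,0,-1,0,0,0,0,0,-0.5,0,0,0,0,0,0,0,0,0],
)

```text
clock: 52.78
position: [0.5546, -0.2819, 0.0664]
ee_rot: [2.148, 2.29, 0.0]
force: [-0.2, -0.4, 5.2]
width: 0.653
gripper_force: 40.0
```

Contact. I release, rise well clear and check.

Emit:
carry_out(
  increments=[0,0,0,0,0,0,0,0,0,0,0,0,0,0,0,0,0,0,0,0,0,0,0,0],
  grip=0.1,
)

```text
clock: 53.28
position: [0.5541, -0.281, 0.0655]
ee_rot: [-2.148, -2.292, 0.0]
force: [0.4, -0.3, -0.1]
width: 0.901
gripper_force: 0.0
```

Emit:
carry_out(
  increments=[0,0,20,0,0,0,0,0,40,0,0,0,0,0,50,0,0,0,0,0,50,0,0,0,0,30,20,0,0,0,0,40,10,0,0,0,0,40,0,0,0,0,0,40,0,0,0,0,0,40,0,0,0,0,0,40,0,0,0,0,0,40,0,0,0,0,0,0,0,0,0,0,0,0,0,0,0,0],
)

```text
clock: 54.9
position: [0.5541, -0.0119, 0.2565]
ee_rot: [2.148, 2.291, 0.001]
force: [-0.2, -0.7, 0.2]
width: 0.899
gripper_force: 0.0
```

```bash
python3 -c "
from h import *
st(); a,_=shot('scene'); b,_=shot('side')
cv2.imwrite('pics/fin.png',np.hstack([cv2.resize(a[290:430,220:420],(480,336)),cv2.resize(b[150:350,220:400],(302,336))]))
b=cv2.absdiff(a,cv2.imread('pics/scene0.png')).max(2)[:,:]; print('diff marker',(b[355:415,185:245]>40).sum(),'timer',(b[172:205,330:362]>40).sum(),'weight',(b[205:238,320:345]>40).sum())"
```

```text
t 54.90 pos [ 0.5541 -0.0119  0.2565] yaw_y 3.7 tilt [ 0.001 -0.   ] w 82.7mm gf 0.0 F [-0.2 -0.7  0.2] J [-0.65  0.35  0.78  1.75 -0.27  1.15  0.27]
diff marker 0 timer 499 weight 0
```

View pics/fin.png

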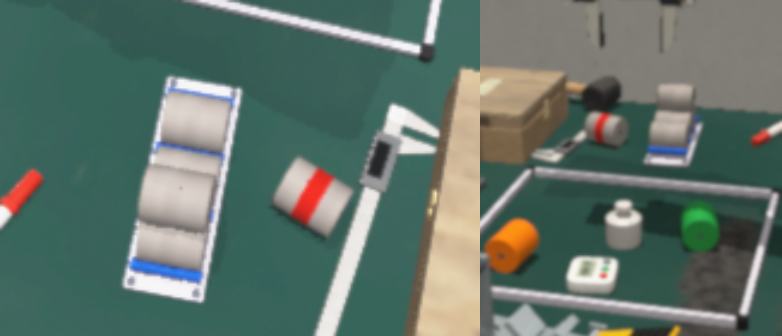

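The red core has been knocked off its saddle and now lies on the worktop beside the calipers, at crop position (312,198). The four grey cores are still in place. I'll locate the red core to pick it up again.

```bash
cat >> h.py <<'E'
def band(n,z,save=None):
    im,c=shot(n)
    if save: cv2.imwrite(save,im)
    h=cv2.cvtColor(im,cv2.COLOR_BGR2HSV); r=cv2.inRange(h,(0,120,80),(8,255,255))|cv2.inRange(h,(172,120,80),(180,255,255))
    if n=="wrist": r[285:]=0
    for b in blobs(r>0,60):
        k=cv2.findContours(b[0].astype(np.uint8),cv2.RETR_EXTERNAL,cv2.CHAIN_APPROX_NONE)[0][0]
        (x,y),(w,hh),a=cv2.minAreaRect((cast(c,k[:,0],z)[:,:2]*1000).astype(np.float32))
        if w>hh: w,hh,a=hh,w,a-90
        print(n,"band px",b[2].round(),"%.1f %.1f  %.0fx%.0f axis ang %.1f"%(x,y,w,hh,(a+90)%180-90))
E
python3 -c "
from h import *
band('scene',.03); band('side',.03)"
```

```text
scene band px [401.  17.] 592.5 862.1  29x36 axis ang -80.0
scene band px [229. 369.] 414.2 -355.9  19x42 axis ang -28.7
scene band px [349. 371.] 672.8 -295.4  18x51 axis ang -17.0
side band px [291. 225.] 679.0 -285.0  21x143 axis ang 10.6
side band px [387. 232.] 398.5 -293.9  28x66 axis ang 6.5
```

Emit:
carry_out(
  increments=[10.8,-26,-8.7,0,0,-0.037,10.8,-26,-8.7,0,0,-0.037,10.8,-26,-8.7,0,0,-0.037,10.8,-26,-8.7,0,0,-0.037,10.8,-26,-8.7,0,0,-0.037,10.8,-26,-8.7,0,0,-0.037,10.8,-26,-8.7,0,0,-0.037,10.8,-26,-8.7,0,0,-0.037,10.8,-26,-8.7,0,0,-0.037,10.8,-26,-8.7,0,0,-0.037,10.8,-26,-8.7,0,0,-0.037,0,0,0,0,0,0,0,0,0,0,0,0],
)

```text
clock: 56.72
position: [0.6726, -0.2971, 0.1598]
ee_rot: [-2.567, -1.81, 0.0]
force: [0.3, 0.2, -0.1]
width: 0.901
gripper_force: 0.0
```

```bash
python3 -c "
from h import *
hover('pics/w18.png',(95,45)); band('wrist',.035)"
```

```text
t 56.73 pos [ 0.6726 -0.2971  0.1598] yaw_y -19.6 tilt [-0.  0.] w 82.9mm gf 0.0 F [ 0.3  0.2 -0.1] J [-0.07  0.77  0.77  1.38 -0.54  1.21  0.41]
rect 732.1 -272.2  ang 73.8  169x52 fill 0.35 px [380. 137.]
rect 675.6 -293.8  ang -18.1  65x51 fill 0.95 px [319. 225.]
wrist band px [319. 227.] 676.3 -291.9  19x50 axis ang -18.3
```

The red core lies still at (0.6756, -0.2938), axis -18°. The calipers sit close beyond its +x end, so I'll measure the clearance in the core's own axes.

```bash
python3 -c "
from h import *
im=cv2.imread('pics/w18.png'); c=np.load('pics/w18.png.npy',allow_pickle=True).item()
h=cv2.cvtColor(im,cv2.COLOR_BGR2HSV)
a=np.radians(-18.2); A=np.array([[np.cos(a),np.sin(a)],[-np.sin(a),np.cos(a)]])
for z in (.004,.012):
  for v in (-14,-7,0,7,14):
    row=[]
    for u in range(26,75,3):
        P=np.r_[[.6756,-.2938]+A.T@np.array([u,v])/1000,z]; q=proj(c,P)[0].astype(int); row.append('%d/%d'%tuple(h[q[1],q[0]][[1,2]]))
    print(z,v,q,' '.join(row))"
```

```text
0.004 -14 [414 235] 14/131 23/136 20/177 16/112 105/61 106/65 113/61 8/153 8/158 11/160 3/156 8/166 9/174 102/65 108/80 120/64 122/86
0.004 -7 [414 226] 21/136 21/134 17/169 21/123 119/62 99/62 47/93 9/201 8/199 13/197 10/198 9/195 144/71 101/81 107/81 114/76 116/92
0.004 0 [415 217] 14/165 22/173 22/166 13/102 136/60 115/62 12/198 12/194 8/193 7/193 10/202 10/205 119/73 111/78 108/80 111/78 122/123
0.004 7 [415 208] 19/157 19/162 22/163 84/76 105/63 103/79 14/201 12/195 12/193 12/195 10/197 51/109 114/78 118/80 98/78 109/77 119/75
0.004 14 [415 199] 22/162 20/202 25/150 111/62 131/64 16/186 10/196 12/190 12/189 16/196 15/190 116/77 108/78 131/74 104/81 101/78 107/76
0.012 -14 [416 238] 15/133 22/128 24/220 139/55 101/63 109/61 113/61 10/160 13/159 8/155 7/154 10/154 113/63 100/64 85/60 99/62 107/110
0.012 -7 [417 229] 22/137 18/145 21/143 132/60 85/66 105/68 18/115 8/170 8/195 9/196 9/199 10/200 103/79 101/81 124/78 105/80 119/122
0.012 0 [417 220] 19/171 19/172 18/172 132/56 114/65 117/76 10/200 12/198 9/198 13/196 10/197 45/103 114/74 108/78 111/78 116/79 119/124
0.012 7 [417 210] 19/165 17/165 20/166 113/63 115/62 27/103 12/197 9/196 13/201 12/197 12/193 105/75 99/80 117/72 111/78 124/78 121/116
0.012 14 [418 201] 24/147 18/154 21/148 101/63 105/68 13/204 8/194 13/189 11/189 10/187 101/76 101/81 112/75 101/78 109/77 114/78 120/121
```

The caliper bar lies at 42–60 mm along the core's axis, where a finger would land. So I'll grip the core across its diameter, carry it to the empty part of the frame and re-grip it there.

Emit:
carry_out(
  increments=[0.25,0.27,0,0,0,0.133,0.25,0.27,0,0,0,0.133,0.25,0.27,0,0,0,0.133,0.25,0.27,0,0,0,0.133,0.25,0.27,0,0,0,0.133,0.25,0.27,0,0,0,0.133,0.25,0.27,0,0,0,0.133,0.25,0.27,0,0,0,0.133,0.25,0.27,0,0,0,0.133,0.25,0.27,0,0,0,0.133,0.25,0.27,0,0,0,0.133,0.25,0.27,0,0,0,0.133,0,0,0,0,0,0],
)

```text
clock: 58.45
position: [0.6761, -0.293, 0.1605]
ee_rot: [0.496, 3.102, 0.001]
force: [-0.3, 0.4, 0.2]
width: 0.899
gripper_force: 0.0
```

```bash
python3 -c "
from h import *
hover('pics/w19.png',(95,45)); band('wrist',.035)"
```

```text
t 58.45 pos [ 0.6761 -0.293   0.1605] yaw_y 71.8 tilt [0.001 0.   ] w 82.8mm gf 0.0 F [-0.3  0.4  0.2] J [ 0.13  0.69  0.36  1.35 -0.25  1.15  1.78]
rect 682.2 -289.5  ang 71.9  94x75 fill 0.58 px [321. 238.]
rect 731.3 -212.6  ang 71.9  46x30 fill 0.71 px [447. 266.]
wrist band px [317. 236.] 677.2 -294.2  22x49 axis ang -18.3
```

Emit:
carry_out(
  increments=[-0.4,-1,-30,0,0,0,0,0,-40,0,0,0,0,0,-40,0,0,0,0,0,-25,0,0,0,0,0,-12,0,0,0,0,0,-5,0,0,0,0,0,0,0,0,0],
)

```text
clock: 59.42
position: [0.676, -0.295, 0.0086]
ee_rot: [0.497, 3.101, -0.0]
force: [-0.1, -0.9, -0.2]
width: 0.902
gripper_force: 0.0
```

Emit:
carry_out(
  increments=[0,0,0,0,0,0,0,0,0,0,0,0,0,0,0,0,0,0,0,0,0,0,0,0],
  grip=1,
  newtons=40,
)

```text
clock: 59.92
position: [0.6757, -0.2948, 0.0081]
ee_rot: [0.496, 3.102, 0.0]
force: [-0.2, 0.6, 2.3]
width: 0.535
gripper_force: 40.0
```

Emit:
carry_out(
  increments=[0,0,20,0,0,0,0,0,40,0,0,0,0,0,40,0,0,0,0,0,0,0,0,0],
)

```text
clock: 60.42
position: [0.6777, -0.2963, 0.1131]
ee_rot: [0.495, 3.095, -0.003]
force: [0.4, 0.0, -3.5]
width: 0.539
gripper_force: 40.0
```

Emit:
carry_out(
  increments=[-12.9,29.4,0,0,0,0,-12.9,29.4,0,0,0,0,-12.9,29.4,0,0,0,0,-12.9,29.4,0,0,0,0,-12.9,29.4,0,0,0,0,-12.9,29.4,0,0,0,0,-12.9,29.4,0,0,0,0,-12.9,29.4,0,0,0,0,-12.9,29.4,0,0,0,0,0,0,-30,0,0,0,0,0,-35,0,0,0,0,0,-20,0,0,0,0,0,-9,0,0,0,0,0,-4,0,0,0,0,0,-1,0,0,0,0,0,0,0,0,0],
)

```text
clock: 62.42
position: [0.5598, -0.0303, 0.0095]
ee_rot: [0.496, 3.101, 0.0]
force: [-1.0, -1.1, -2.4]
width: 0.535
gripper_force: 40.0
```

Emit:
carry_out(
  increments=[0,0,-1,0,0,0,0,0,-0.5,0,0,0,0,0,0,0,0,0],
)

```text
clock: 62.8
position: [0.5597, -0.0302, 0.0079]
ee_rot: [0.496, 3.101, 0.001]
force: [-1.9, 0.1, 5.1]
width: 0.535
gripper_force: 40.0
```

Emit:
carry_out(
  increments=[0,0,0,0,0,0,0,0,0,0,0,0,0,0,0,0,0,0,0,0,0,0,0,0,0,0,0,0,0,0],
  grip=0.1,
)

```text
clock: 63.42
position: [0.5594, -0.0302, 0.0073]
ee_rot: [0.496, 3.102, 0.0]
force: [0.7, 0.8, -0.2]
width: 0.898
gripper_force: 0.0
```

Emit:
carry_out(
  increments=[0,0,20,0,0,0,0,0,40,0,0,0,0,0,45,0,0,0,0,0,45,0,0,-0.133,0,0,0,0,0,-0.133,0,0,0,0,0,-0.133,0,0,0,0,0,-0.133,0,0,0,0,0,-0.133,0,0,0,0,0,-0.133,0,0,0,0,0,-0.133,0,0,0,0,0,-0.133,0,0,0,0,0,-0.133,0,0,0,0,0,-0.133,0,0,0,0,0,-0.133,0,0,0,0,0,-0.133,0,0,0,0,0,0],
)

```text
clock: 65.42
position: [0.5593, -0.0301, 0.1572]
ee_rot: [2.566, 1.812, -0.001]
force: [-0.1, 0.3, -0.7]
width: 0.899
gripper_force: 0.0
```

```bash
python3 -c "
from h import *
hover('pics/w20.png',(95,45)); band('wrist',.035)"
```

```text
t 65.42 pos [ 0.5593 -0.0301  0.1572] yaw_y -19.6 tilt [-0. -0.] w 82.7mm gf 0.0 F [-0.1  0.3 -0.7] J [-0.61  0.49  0.81  1.87 -0.43  0.97  0.05]
rect 547.9 70.0  ang -19.5  54x51 fill 0.78 px [249.  99.]
rect 559.1 -30.2  ang -18.2  66x52 fill 0.95 px [317. 232.]
wrist band px [317. 232.] 560.0 -27.9  19x50 axis ang -19.0
```

It set down well. I re-grip across the ends and carry it to saddle b/c.

Emit:
carry_out(
  increments=[0,-0.2,-30,0,0,0,0,0,-40,0,0,0,0,0,-35,0,0,0,0,0,-22,0,0,0,0,0,-11,0,0,0,0,0,-5.5,0,0,0,0,0,0,0,0,0],
)

```text
clock: 66.4
position: [0.5597, -0.0305, 0.0142]
ee_rot: [2.567, 1.811, 0.001]
force: [0.2, -0.8, -0.0]
width: 0.903
gripper_force: 0.0
```

Emit:
carry_out(
  increments=[0,0,0,0,0,0,0,0,0,0,0,0,0,0,0,0,0,0,0,0,0,0,0,0],
  grip=1,
)

```text
clock: 66.9
position: [0.5594, -0.0302, 0.0141]
ee_rot: [-2.567, -1.81, -0.001]
force: [-2.9, 1.1, 6.3]
width: 0.648
gripper_force: 39.8
```

Emit:
carry_out(
  increments=[0,0,25,0,0,0,0,0,45,0,0,0,0,0,50,0,0,0,-0.6,-25,4,0,0,0.04,-0.6,-25,4,0,0,0.04,-0.6,-25,4,0,0,0.04,-0.6,-25,4,0,0,0.04,-0.6,-25,4,0,0,0.04,-0.6,-25,4,0,0,0.04,-0.6,-25,4,0,0,0.04,-0.6,-25,4,0,0,0.04,-0.6,-25,4,0,0,0.04,-0.6,-25,4,0,0,0.047,0,0,0,0,0,0,0,0,0,0,0,0],
)

```text
clock: 68.78
position: [0.5531, -0.2797, 0.1732]
ee_rot: [-2.148, -2.291, -0.0]
force: [0.0, -0.4, -2.3]
width: 0.653
gripper_force: 39.8
```

```bash
python3 -c "
from h import *
st(); im,c=shot('wrist'); cv2.imwrite('pics/w21.png',im); rods(im,c,.018); seg(im,c,(95,45),zz=.04)
i17=cv2.imread('pics/w17.png')"
```

```text
t 68.78 pos [ 0.5531 -0.2797  0.1732] yaw_y 3.7 tilt [-0.001  0.001] w 60.1mm gf 39.8 F [ 0.  -0.4 -2.3] J [-0.07  0.54  0.68  1.69 -0.38  1.05  0.8 ]
rod px [303. 152.] 549.9 -227.2  66x11 ang 3.7
rod px [314. 232.] 553.8 -285.1  66x10 ang -2.5
rect 549.5 -213.6  ang 3.7  66x13 fill 0.98 px [318. 137.]
rect 553.0 -274.6  ang 3.7  130x90 fill 0.61 px [318. 229.]
```

Emit:
carry_out(
  increments=[0.6,-1.4,-25,0,0,0,0,0,-35,0,0,0,0,0,-25,0,0,0,0,0,-13,0,0,0,0,0,-5,0,0,0,0,0,-2,0,0,0,0,0,-1,0,0,0,0,0,-1,0,0,0,0,0,0,0,0,0],
)

```text
clock: 69.95
position: [0.5543, -0.2819, 0.0672]
ee_rot: [2.148, 2.292, 0.001]
force: [-0.4, -0.2, -2.2]
width: 0.65
gripper_force: 39.8
```

Emit:
carry_out(
  increments=[0,0,-1,0,0,0,0,0,-0.7,0,0,0,0,0,0,0,0,0],
)

```text
clock: 70.32
position: [0.5543, -0.282, 0.0669]
ee_rot: [2.148, 2.291, 0.002]
force: [-3.9, 4.1, 15.5]
width: 0.651
gripper_force: 39.8
```

Emit:
carry_out(
  increments=[0,0,0.8,0,0,0,0,0,0,0,0,0],
)

```text
clock: 70.58
position: [0.5543, -0.2819, 0.067]
ee_rot: [2.148, 2.291, 0.001]
force: [-2.5, 2.4, 9.2]
width: 0.657
gripper_force: 39.8
```

Emit:
carry_out(
  increments=[0,0,0,0,0,0,0,0,0,0,0,0,0,0,0,0,0,0,0,0,0,0,0,0],
  grip=0.1,
)

```text
clock: 71.08
position: [0.554, -0.2819, 0.0659]
ee_rot: [-2.149, -2.292, 0.0]
force: [-0.7, 0.1, 1.0]
width: 0.9
gripper_force: 0.0
```

Emit:
carry_out(
  increments=[0,0,10,0,0,0,0,0,25,0,0,0,0,0,40,0,0,0,0,0,40,0,0,0,0,0,30,0,0,0,0,0,0,0,0,0],
)

```text
clock: 71.82
position: [0.5551, -0.2829, 0.2141]
ee_rot: [2.146, 2.288, 0.003]
force: [0.3, 0.1, -1.1]
width: 0.898
gripper_force: 0.0
```

```bash
python3 -c "
from h import *
st(); band('wrist',.09,'pics/w22.png'); band('side',.09)"
```

```text
t 71.83 pos [ 0.5551 -0.2829  0.2141] yaw_y 3.7 tilt [ 0.005 -0.002] w 82.6mm gf 0.0 F [ 0.3  0.1 -1.1] J [-0.08  0.5   0.71  1.64 -0.35  1.13  0.78]
wrist band px [316. 227.] 555.1 -278.1  18x49 axis ang 3.7
wrist band px [156. 269.] 442.9 -316.6  13x30 axis ang -24.7
side band px [333. 214.] 546.5 -244.9  17x135 axis ang 11.8
side band px [387. 232.] 382.2 -138.3  25x59 axis ang 6.5
```

The band now sits on the saddle, aligned at 3.7°. I retreat, wait and verify.

Emit:
carry_out(
  increments=[0,0,30,0,0,0,0,30,15,0,0,0,0,40,0,0,0,0,0,40,0,0,0,0,0,40,0,0,0,0,0,40,0,0,0,0,0,40,0,0,0,0,0,0,0,0,0,0,0,0,0,0,0,0,0,0,0,0,0,0,0,0,0,0,0,0,0,0,0,0,0,0],
)

```text
clock: 73.42
position: [0.5539, -0.0525, 0.2559]
ee_rot: [2.15, 2.291, -0.0]
force: [-0.3, -0.0, 0.3]
width: 0.903
gripper_force: 0.0
```

```bash
python3 -c "
from h import *
st(); band('scene',.095,'pics/fin2.png')
im=cv2.imread('pics/fin2.png'); c=vision.calibration('scene')
g=cv2.cvtColor(im,cv2.COLOR_BGR2GRAY)
i0=cv2.imread('pics/scene0.png')
print('axis line px expected c,bc,b,ab,a tops:',proj(c,[[.552,-.254,.06],[.5537,-.281,.102],[.5555,-.308,.06],[.5573,-.335,.102],[.559,-.362,.06]]).round().tolist())
old=cv2.imread('pics/scene13.png')  # 3 grooves filled
m=cv2.inRange(cv2.cvtColor(im,cv2.COLOR_BGR2HSV),(0,0,95),(180,60,255)); 
for b in blobs(m>0,150):
    if 310<b[2][1]<430 and 250<b[2][0]<420: print('grey',b[1],b[2].round())
for n,(r0,r1,q0,q1) in dict(marker=(355,415,185,245),timer=(172,205,330,362),weight=(205,238,320,345)).items():
    res=cv2.matchTemplate(im[r0-12:r1+12,q0-12:q1+12],i0[r0:r1,q0:q1],cv2.TM_CCOEFF_NORMED); print(n,cv2.minMaxLoc(res)[1],cv2.minMaxLoc(res)[3])"
```

```text
t 73.42 pos [ 0.5539 -0.0525  0.2559] yaw_y 3.6 tilt [ 0. -0.] w 83.1mm gf 0.0 F [-0.3 -0.   0.3] J [-0.54  0.34  0.72  1.74 -0.25  1.15  0.32]
scene band px [401.  17.] 596.5 779.1  27x34 axis ang -80.0
scene band px [298. 347.] 553.9 -286.4  18x51 axis ang 5.5
scene band px [229. 369.] 428.8 -366.7  18x39 axis ang -28.7
axis line px expected c,bc,b,ab,a tops: [[301.0, 337.0], [298.0, 343.0], [296.0, 361.0], [293.0, 369.0], [291.0, 386.0]]
grey [ 271  321   50   96 2713] [296. 369.]
grey [ 350  333   54  101 1141] [374. 377.]
marker 0.9990223050117493 (12, 12)
timer 0.42783352732658386 (15, 13)
weight 0.9708190560340881 (12, 12)
```

```bash
python3 -c "
from h import *
i0=cv2.imread('pics/side0.png'); im,c=shot('side')
for n,(r0,r1,q0,q1) in dict(timer=(298,330,268,308),weight=(268,302,290,320)).items():
    res=cv2.matchTemplate(im[r0-12:r1+12,q0-12:q1+12],i0[r0:r1,q0:q1],cv2.TM_CCOEFF_NORMED); print(n,cv2.minMaxLoc(res)[1],cv2.minMaxLoc(res)[3])
band('side',.095)
# grey brightness at the expected top of each saddle core (scene)
a,c=shot('scene')
for p in [[.5537+.022,-.281,.1],[.5537-.022,-.281,.1],[.5573,-.335,.1],[.5573+.022,-.335,.1],[.559,-.375,.05],[.552,-.242,.055]]:
    q=proj(c,p)[0].round().astype(int); print(q,a[q[1],q[0]])"
```

```text
timer 0.9999254941940308 (12, 12)
weight 0.9750872254371643 (12, 12)
side band px [333. 213.] 544.4 -234.6  17x126 axis ang 11.8
side band px [387. 232.] 380.9 -125.3  25x59 axis ang 6.5
[308 346] [199 207 215]
[288 341] [204 211 219]
[293 369] [201 206 217]
[303 372] [199 206 215]
[290 393] [177 183 193]
[303 332] [182 189 199]
```

The pyramid is stable, the three bystanders have not moved, and the pedal is up. I hand the job in.

```bash
python3 -c "
from cell import arm
print(arm.sign_off())"
```

```text
the job is handed in; nothing more can be done
None
```

The job is handed in, with no verdict returned: three grey cores in the grooves, the fourth grey and the stamped red core on the saddles, and the timer, weight and marker unmoved; the red core was off its saddle after its first placing, so I re-laid it.

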